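Clip the tommy bars home, then clear the log slices down the offcut chute

ROBOT

A 7-joint arm with a two-finger parallel gripper is mounted at the origin on a cart in front of the work surface, level with it; the furniture and walls round the work are solid. World frame = base frame: x ahead of the robot, y to its left, z up, the work surface at z = 0. Lengths are in m, angles in rad, forces in N, time in s.
With the tool pointing down it reaches from about 0.4 to 0.85 m from the base axis. Payload 10.4 kg.
Tool frame: the origin (TCP) lies at the very end of the fingers, on their centre line; the grasp point (between the pads) lies 19 mm behind it; y points along the fingers, x is the direction in which the jaws open and shut, and the axes are right-handed (so a half turn about y gives the same grasp; the last joint's range is limited). The gripper opens to 87 mm and grips with 3 to 60 N. Pads are 19 mm wide; open, the fingers measure 117 mm over their backs; the gripper's body (75 mm by 190 mm) begins 51 mm behind the grasp point.
Start: joints at [1.224, 0.332, -0.065, 1.46, 0.022, 1.35, -0.088], TCP at [0.199, -0.593, 0.223] pointing down, gripper open.
Joint ranges: [-2.6, 2.6], [-0.5, 2.12], [-1.47, 1.34], [0.16, 2.42], [-1.27, 4.41], [0.06, 2.06], [-2.6, 2.6]. Speed limits (rad/s): [2.22, 2.22, 2.79, 2.79, 3.14, 3.14, 3.14].

INTERFACE

Orientations are given as a unit quaternion [x, y, z, w].
In Python, from bench import readout, vision, r gives the robot as it stands.
- The arm moves only by the tool arm_command, never from a script. Its argument "targets" is a list that holds one entry, the list of rows, each a list of 6 numbers: the shift along the tool's x, y, z in m, then the turn, a rotation vector about the tool's x, y, z in degrees. A call has 1 to 12 rows; each row shifts and turns the commanded pose from where the row before left it, along the tool's axes as they then stand; what a row does not reach is not made up. A row lasts 1/12 s, in which the tool goes at most 41.7 mm and 7.16 degrees, less where a joint would pass 70% of its speed; a pose out of reach is approached as far as the arm can. A call is refused whole if a number of a shift passes 0.0417 or a number of a turn 7.16, either way. A call with a gripper value outside its range is refused whole. "hand" is the opening, from 0 (shut) to 1 (fully open), set as the call begins (left out, the last holds). The fingers move at their own pace and stop on an object; "grip_force" is the grip in N (left out, the last holds). Time passes only in rows, so rows that do not move let the fingers close. It gives the time, the measured TCP pose, the force and the opening at its end, in the units of the state.
- readout.read_state(): the state, without advancing time (a new reading comes with each control period).
- vision.camera(name): name is "scene" or "side" or "wrist"; returns a dict with "pixels" (400x640x3 uint8, blue, green, red), "fovy" (degrees; the focal length in pixels is half the picture's height over the tangent of half this angle, whatever the lens; pixels are square), "cx", "cy" (the principal point, pixels), "R" (3x3) and "t" (3): a world point X has camera coordinates R X + t; the wrist camera has in their place "mount" (4x4, takes a point from camera to tool coordinates, whose origin is the TCP and whose axes are the tool frame's). Camera axes: x right, y down, z forward; pixel columns grow to the right and rows downward; lengths in m; the calibration is good to about 2 mm. A picture is of the moment at which its call begins: read the wrist's pose just before it. There is no depth.
- r.close_job(): hands the job in, once; it reports no verdict.
The state is a dict: "time": time; "joint_positions": joint angles; "joint_vel": joint speeds; "joint_torque": joint torques, N m; "ee_pos": TCP position; "eef_rot": TCP orientation; "ft_force": force on the tool from outside, world axes, zero at the start; "torque": the same for the moment, N m; "width": finger opening in m.
Only numpy, scipy, OpenCV 4.12 (cv2) and the standard library are available. Lean on these libraries where they do the work, as an engineer would, in place of code of your own. Each camera call takes 0.05 s, during which the arm holds its last target.

TASK

Clear this end of the turning bench. First put away the two steel tommy bars, so that they are not swept off with the waste: press each down into a place of its own in the little rack until it sits fully home under the sprung jaws. Then push every waste log slice that lies there (there may be three or four) along the bench and off the bench end so that it drops down the grey chute into the catch bin at its foot; slide the slices, do not lift them, and leave the sanding block and the other things where they are.

Things in the scene. Friction and masses are not known exactly. Their poses are not given: they have to be found in the camera images.
- bar_a_mid (a point): tommy bar: round steel bar 16 mm thick, 190 mm long, with a hexagonal brass stop (26 mm across flats, 14 mm long) at each end, 0.25 kg; lies on its stops, the steel 5 mm clear of the bench. The point is the middle of the bar on its axis, 13 mm above the bench there; y runs along the bar (either way round).
- bar_b_mid (a point): the second tommy bar: round steel bar 16 mm thick, 190 mm long, with a hexagonal brass stop (26 mm across flats, 14 mm long) at each end, 0.25 kg; lies on its stops, the steel 5 mm clear of the bench. The point is the middle of the bar on its axis, 13 mm above the bench there; y runs along the bar (either way round).
- clip_1 (a point): place 1 of the bar rack. The point is where the middle of the bar (on its axis) is when home, 50 mm above the bench; y runs along the bar. Its sprung jaws are on the +x side, its fixed tines on the -x side. A bar that comes down level within 4 mm of the line is led in; 18 to 9 mm above home it presses the jaws aside (5 to 12 N down in all), then they snap back over it.
- clip_2 (a point): place 2 of the bar rack. The point is where the middle of the bar (on its axis) is when home, 50 mm above the bench; y runs along the bar. Its sprung jaws are on the -x side, its fixed tines on the +x side. A bar that comes down level within 4 mm of the line is led in; 18 to 9 mm above home it presses the jaws aside (5 to 12 N down in all), then they snap back over it.
- slice_1_mid (a point): waste slice sawn off a log's cracked end: round disc of pale wood with dark bark round it, 84 mm across, 22 mm thick, lying flat on the bench, about 0.1 kg; it slides (friction about 0.6). The point is its centre, 11 mm above its underside. May be absent.
- slice_2_mid (a point): waste slice sawn off a log's cracked end: round disc of pale wood with dark bark round it, 80 mm across, 22 mm thick, lying flat on the bench, about 0.1 kg; it slides (friction about 0.6). The point is its centre, 11 mm above its underside. May be absent.
- slice_3_mid (a point): waste slice sawn off a log's cracked end: round disc of pale wood with dark bark round it, 88 mm across, 22 mm thick, lying flat on the bench, about 0.1 kg; it slides (friction about 0.6). The point is its centre, 11 mm above its underside. May be absent.
- slice_4_mid (a point): waste slice sawn off a log's cracked end: round disc of pale wood with dark bark round it, 84 mm across, 22 mm thick, lying flat on the bench, about 0.1 kg; it slides (friction about 0.6). The point is its centre, 11 mm above its underside. May be absent.
- bar_rack: fixed rack for the tommy bars: wooden base 136 x 112 x 16 mm, origin at the centre of its underside, two places 70 mm apart along its x. Each place has two clips 14 mm wide, 42 mm either side of the middle along y (70 mm free between them for the fingers). A clip: V saddle, fixed tine 9 mm from the bar's axis, and a sprung hinged jaw with a white roller over the bar; 76 mm high.
- chute_mouth (a point): grey sheet-metal chute, 320 mm wide, on the bench end. The point lies on the bench end's straight upper edge, level with its top, at the middle of the mouth; x runs along the edge, y straight out (bench at y < 0). From 30 mm under the bench top a smooth slide runs down from y = 14 to 160 mm into an open catch bin: floor 150 mm below the bench top, far wall at y = 350 mm, 30 mm above the bench top.
- sanding_block: bystander: grey rubber sanding block, 52 x 68 x 23 mm. Origin: centre of its underside.

How it is judged:
By the outcome, as a careful person would: the job done as asked, in the order asked, and still so for the second after the job is handed in, with the robot touching nothing.
Of slice_1, slice_2, slice_3, slice_4 only 3 to 4 are there at a start; the rules pass over those that are not, and their reading is None.
At some moment in a run one of slice_1, slice_2, slice_3, slice_4 may be knocked a few centimetres aside while the robot is not near it.
Once in a run the grip may slacken for a moment while it holds something.
It also fails if it takes over 192 s, if anything falls off the work surface, if the arm or the gripper's body presses on something with over 40 N, if the wrist force passes 120 N, or if a joint passes its speed limit or range.

## Working session

There is one attempt and no reset: what is moved stays moved. The work goes in short steps, Python scripts to look and compute and a tool call to move; the robot and the scene stay as the last step left them, time stands still between calls to the robot, and variables do not carry over. Pictures are saved under pics/ and viewed, and the job is handed in when it is done.

Besides the shell and the picture viewer there is one more tool, called after "Call:" as name(argument=value, ...), one argument or row to a line, values as JSON. arm_command: Moves the arm, as the interface text tells. Its arguments: {"type":"object","properties":{"targets":{"type":"array","items":{"type":"array","items":{"type":"array","items":{"type":"number"}}}},"hand":{"type":"number"},"grip_force":{"type":"number"}},"required":["targets"]}

```bash
ls; mkdir -p pics; python3 - <<'E'
from bench import readout, vision, r
import cv2,json
s=readout.read_state(); print({k:(v if not hasattr(v,'tolist') else v.tolist()) for k,v in s.items()})
for n in ["scene","side","wrist"]:
    c=vision.camera(n); cv2.imwrite(f"pics/{n}0.png",c["pixels"]); print(n,{k:v for k,v in c.items() if k!="pixels"})
E
```

```text
pics
{'time': 0.0, 'joint_positions': [1.224386436337142, 0.33290878975378396, -0.06471083967414645, 1.4609094956004376, 0.021568717979883138, 1.3498758392744359, -0.08848556656284279], 'joint_vel': [0.00022208782260384083, 0.0007442916942140003, 0.00022482171503067133, -0.0035769037169633457, 0.0002760191901224876, -0.000808652588533227, -0.0006853851891188186], 'joint_torque': [0.0009427343684365042, -62.32656240463257, 0.025135212927125394, -38.98960590362549, -0.06140814861282706, 0.03978617372922599, 0.00016517298718099482], 'ee_pos': [0.19875801802106852, -0.5921659435534891, 0.2217460836315008], 'eef_rot': [-0.573785609081218, 0.41326051757746285, -0.412440863393979, 0.574350375316089], 'ft_force': [-0.13746901433439976, 0.46856714166533237, 0.7034982896469167], 'torque': [-0.0020004255549888324, -0.011079153716714805, -0.04104474418207701], 'width': 0.0870837606759212}
scene {'fovy': 51.771225574095645, 'cx': 318.479529537375, 'cy': 195.45257073360244, 'R': array([[-0.59273353, -0.8051904 ,  0.01831328],
       [-0.44626832,  0.30941804, -0.83970534],
       [ 0.67045622, -0.50589415, -0.54273342]]), 't': array([0.22352339, 0.31885485, 0.50440063])}
side {'fovy': 50.89814128067671, 'cx': 320.30048746039375, 'cy': 193.0904138183857, 'R': array([[ 9.85468414e-01, -1.69858496e-01,  3.11226597e-04],
       [-1.11383424e-01, -6.47594624e-01, -7.53800329e-01],
       [ 1.28240939e-01,  7.42811749e-01, -6.57103468e-01]]), 't': array([-0.53748198,  0.03997477,  1.05968376])}
wrist {'fovy': 59.511905501171235, 'cx': 318.3111922362696, 'cy': 197.56321215545012, 'mount': array([[ 9.99999451e-01,  2.17410987e-04, -1.02503288e-03,
         2.27482068e-04],
       [ 1.04525531e-03, -2.75586465e-01,  9.61275719e-01,
        -1.62868671e-01],
       [-7.34932843e-05, -9.61276263e-01, -2.75586541e-01,
         7.48691136e-02],
       [ 0.00000000e+00,  0.00000000e+00,  0.00000000e+00,
         1.00000000e+00]])}
```

View pics/scene0.png

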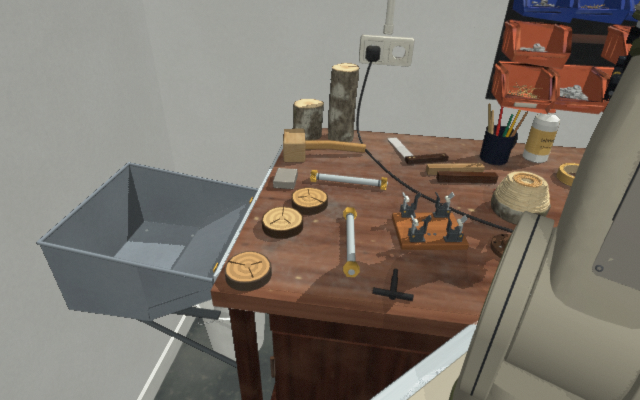

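View pics/side0.png

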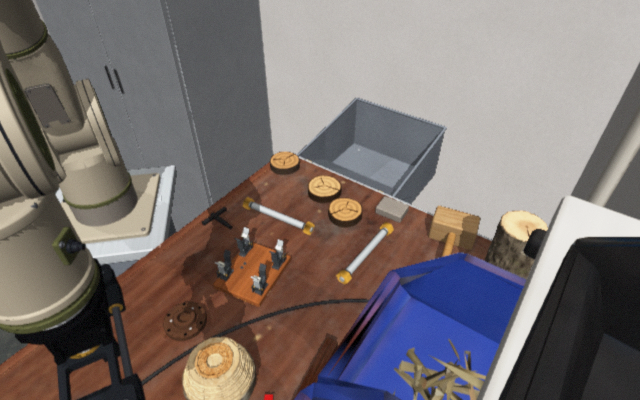

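View pics/wrist0.png

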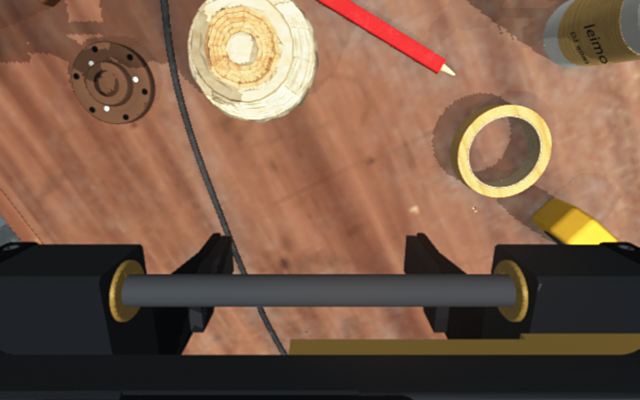

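```bash
cat > h.py <<'E'
import numpy as np, cv2
from bench import readout, vision, r
from scipy.spatial.transform import Rotation as Ro
def cam(n):
    s=readout.read_state(); c=vision.camera(n); h=c["pixels"].shape[0]
    f=h/2/np.tan(np.radians(c["fovy"])/2); K=np.array([[f,0,c["cx"]],[0,f,c["cy"]],[0,0,1]])
    if n=="wrist":
        M=np.array(c["mount"]); Rt=Ro.from_quat(s["eef_rot"]).as_matrix()
        Rcw=Rt@M[:3,:3]; tc=Rt@M[:3,3]+s["ee_pos"]; R=Rcw.T; t=-R@tc
    else: R=np.array(c["R"]); t=np.array(c["t"])
    return c["pixels"],K,R,t
def pix2z(C,uv,z):
    _,K,R,t=C; d=R.T@np.linalg.inv(K)@np.array([uv[0],uv[1],1.]); o=-R.T@t
    return o+d*(z-o[2])/d[2]
def proj(C,X):
    _,K,R,t=C; p=K@(R@np.asarray(X)+t); return p[:2]/p[2]
def tri(Cs,uvs):
    A=[];b=[]
    for C,uv in zip(Cs,uvs):
        _,K,R,t=C; d=R.T@np.linalg.inv(K)@np.array([uv[0],uv[1],1.]); d/=np.linalg.norm(d); o=-R.T@t
        P=np.eye(3)-np.outer(d,d); A.append(P); b.append(P@o)
    return np.linalg.solve(sum(A),sum(b))
def crop(C,x0,y0,w,h,k,name):
    im=cv2.resize(C[0][y0:y0+h,x0:x0+w],None,fx=k,fy=k,interpolation=cv2.INTER_CUBIC)
    for i in range(0,w,20): cv2.putText(im,str(x0+i),(i*k,8),0,.3,(255,255,255)); cv2.line(im,(i*k,10),(i*k,14),(255,255,255))
    for i in range(0,h,20): cv2.putText(im,str(y0+i),(0,i*k+4),0,.3,(255,255,255))
    cv2.imwrite(f"pics/{name}.png",im)
def st():
    s=readout.read_state(); R=Ro.from_quat(s["eef_rot"]).as_matrix()
    print("t",round(s["time"],2),"p",np.round(s["ee_pos"],4),"x",np.round(R[:,0],3),"y",np.round(R[:,1],3),"z",np.round(R[:,2],3),"F",np.round(s["ft_force"],1),"w",round(s["width"],4))
    return s,R
E
python3 - <<'E'
from h import *
C=cam("scene"); crop(C,210,120,260,190,3,"sc1")
D=cam("side"); crop(D,190,140,230,190,3,"si1")
print(-C[2].T@C[3],-D[2].T@D[3]); st()
E
```

```text
[-0.06339391  0.33649277  0.53740575] [ 0.3982292  -0.85255398  0.72662215]
t 0.25 p [ 0.1988 -0.5924  0.2222] x [ 0.318 -0.948 -0.001] y [-0.     0.001 -1.   ] z [ 0.948  0.318 -0.   ] F [0.6 0.3 0.6] w 0.0872
```

View pics/sc1.png

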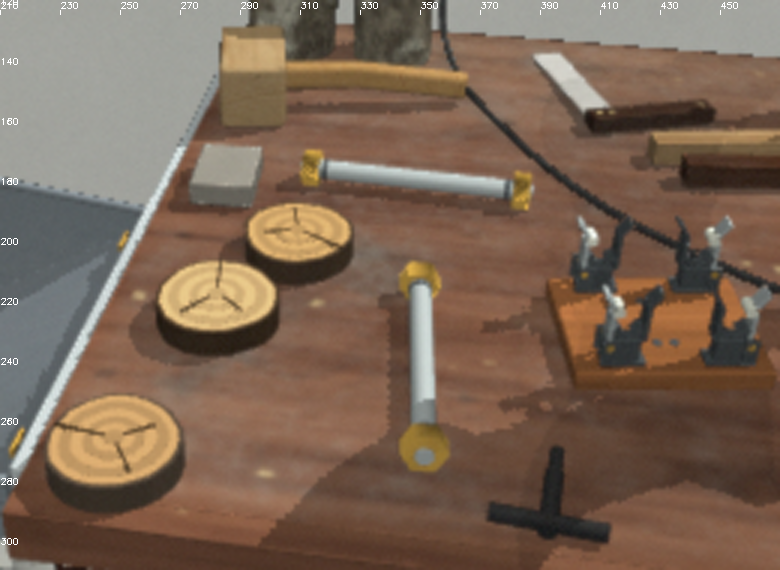

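View pics/si1.png

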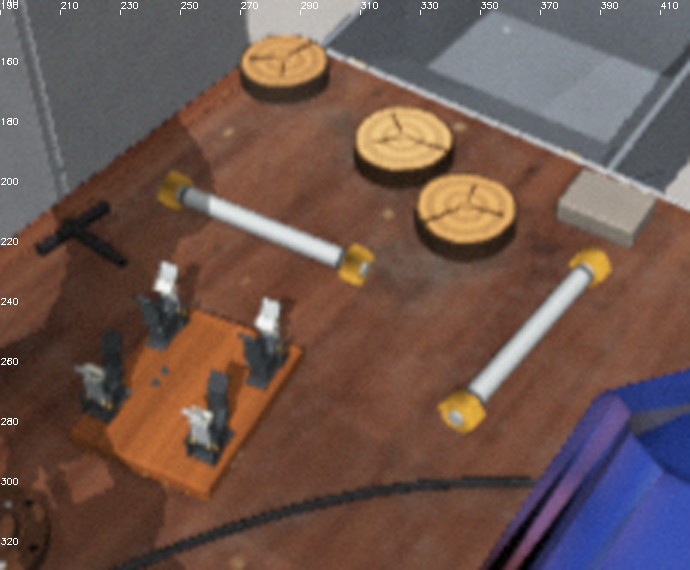

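```bash
cat > m1.py <<'E'
from h import *
C=cam("scene"); D=cam("side")
P={"Pa":((314,176),(386.7,229.3),.013),"Pb":((383.7,183.3),(344.3,277),.013),
"Qa":((350,213.7),(309,228),.013),"Qb":((351.3,269),(248,203.3),.013),
"S1":((248.3,266.7),(285,160.3),.022),"S2":((282.3,218),(324.7,186),.022),"S3":((309.7,196.7),(345.3,209),.022),
"Rtl":((392.7,213.7),(290.7,256.3),.016),"Rbl":((401.7,245.7),(255.7,242.7),.016),"Rbr":((469.3,245),(215,284),.016),"Rtr":((455,213),(260,303.3),.016),
"blk":((288,170.5),(392.3,203.5),.023)}
for k,(a,b,z) in P.items():
    print(k,np.round(pix2z(C,a,z),4)[:2],np.round(pix2z(D,b,z),4)[:2],np.round(tri([C,D],[a,b]),4))
e1=pix2z(C,(271,169),0);e2=pix2z(C,(215,276.7),0);print("edge",e1,e2)
print("edge side",pix2z(D,(190+325/3,140+45/3),0),pix2z(D,(190+610/3,140+170/3),0))
E
python3 m1.py
```

```text
Pa [ 0.6638 -0.1967] [ 0.6694 -0.2   ] [ 0.669  -0.1993  0.0108]
Pb [ 0.5371 -0.3176] [ 0.5416 -0.319 ] [ 0.5405 -0.3193  0.0119]
Qa [ 0.4854 -0.1655] [ 0.4899 -0.1648] [ 0.4883 -0.166   0.0126]
Qb [ 0.3491 -0.0541] [ 0.3517 -0.0535] [ 0.3507 -0.0542  0.0127]
S1 [0.4544 0.1013] [0.462  0.0985] [0.4605 0.1002 0.0189]
S2 [ 0.5461 -0.0287] [ 0.5518 -0.0303] [ 0.5507 -0.0301  0.0202]
S3 [ 0.5805 -0.1243] [ 0.5859 -0.1247] [ 0.5846 -0.1255  0.021 ]
Rtl [ 0.4285 -0.2397] [ 0.437  -0.2463] [ 0.4352 -0.2444  0.0118]
Rbl [ 0.3401 -0.1763] [ 0.3636 -0.193 ] [ 0.3569 -0.187   0.0045]
Rbr [ 0.264  -0.2884] [ 0.2745 -0.2935] [ 0.2703 -0.2923  0.012 ]
Rtr [ 0.3512 -0.3553] [ 0.363 -0.356] [ 0.3583 -0.3574  0.0141]
blk [ 0.7097 -0.1485] [ 0.7047 -0.1261] [ 0.6979 -0.1393  0.0334]
edge [ 0.7766029  -0.13747519  0.        ] [0.48791184 0.15350232 0.        ]
edge side [0.50537919 0.14751805 0.        ] [ 0.72519309 -0.07739285  0.        ]
```

Call:
arm_command(
  targets=[
    [[-0.0204,-0.003,0.028,0,0,0],[-0.0204,-0.003,0.028,0,0,0],[-0.0204,-0.003,0.028,0,0,0],[-0.0204,-0.003,0.028,0,0,0],[-0.0204,-0.003,0.028,0,0,0],[-0.0204,-0.003,0.028,0,0,0],[-0.0204,-0.003,0.028,0,0,0],[-0.0204,-0.003,0.028,0,0,0],[-0.0204,-0.003,0.028,0,0,0],[-0.0204,-0.003,0.028,0,0,0]],
  ],
)

```text
time: 1.18
ee_pos: [0.4001, -0.3085, 0.2529]
eef_rot: [0.574, -0.413, 0.413, -0.574]
ft_force: [0.8, -0.7, -0.5]
width: 0.0871
```

Call:
arm_command(
  targets=[
    [[0,0,0,0,-7,0],[0,0,0,0,-7,0],[0,0,0,0,-7,0],[0,0,0,0,-7,0],[0,0,0,0,-7,0],[0,0,0,0,-7,0],[0,0,0,0,-7,0],[0,0,0,0,-7,0],[0,0,0,0,-7,0]],
  ],
)

```text
time: 1.93
ee_pos: [0.3994, -0.31, 0.2526]
eef_rot: [0.705, -0.05, 0.05, -0.705]
ft_force: [0.1, 0.5, 0.3]
width: 0.0872
```

Call:
arm_command(
  targets=[
    [[0,0,0,0,-7,0],[0,0,0,0,-7,0],[0,0,0,0,-7,0],[0,0,0,0,-7,0],[0,0,0,0,-7,0],[0,0,0,0,-7,0],[0,0,0,0,-7,0],[0,0,0,0,-7,0],[0,0,0,0,-3,0],[0,0,0,0,0,0],[0,0,0,0,0,0],[0,0,0,0,0,0]],
  ],
)

```text
time: 2.93
ee_pos: [0.3994, -0.3101, 0.2526]
eef_rot: [0.64, 0.301, -0.301, -0.64]
ft_force: [0.3, 0.3, -0.6]
width: 0.0867
```

```bash
python3 - <<'E'
from h import *
s,R=st(); print(np.round(s["joint_positions"],2))
cv2.imwrite("pics/w1.png",cam("wrist")[0])
E
```

```text
t 2.93 p [ 0.3994 -0.3101  0.2526] x [ 0.637  0.771 -0.   ] y [ 0. -0. -1.] z [-0.771  0.637 -0.   ] F [ 0.3  0.3 -0.6] w 0.0867
[ 0.94  0.08 -0.39  1.71  0.03  1.36  1.43]
```

View pics/w1.png

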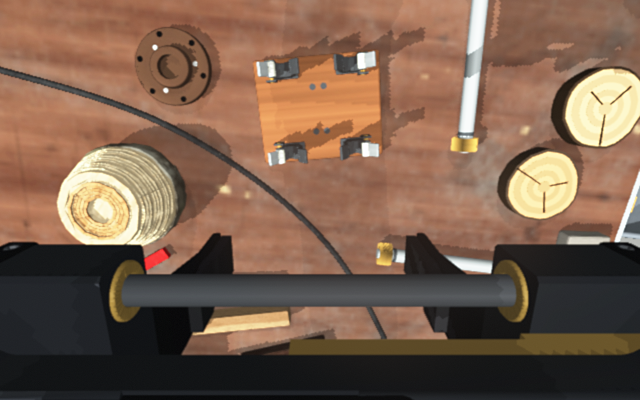

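```bash
python3 - <<'E'
from h import *
import pickle
C=cam("wrist"); pickle.dump(C,open("w1.pkl","wb"))
crop(C,245,35,150,140,5,"w1r")
crop(C,420,0,100,170,3,"w1q")
E
```

```text
(no output)
```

View pics/w1r.png

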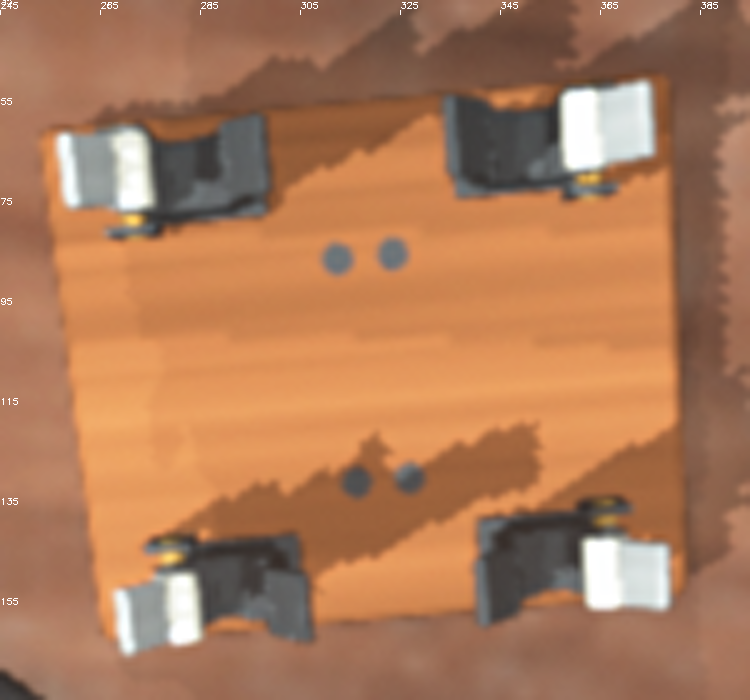

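View pics/w1q.png

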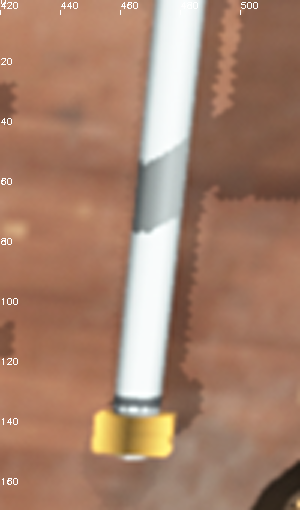

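```bash
cat > m2.py <<'E'
from h import *
import pickle
from scipy.optimize import least_squares
C=pickle.load(open("w1.pkl","rb"))
uv=np.array([(42,130),(670,75),(685,590),(103,635)])/5+[245,35]
dots=np.array([(338,258),(392,254),(357,481),(409,478)])/5+[245,35]
for p in uv: print(np.round(pix2z(C,p,.016),4))
print("dots",[np.round(pix2z(C,p,.016)[:2],4) for p in dots], np.mean([pix2z(C,p,.016)[:2] for p in dots],0))
hx,hy=.068,.056
# rack x approx along tool x (image right)
L=np.array([(-hx,hy),(hx,hy),(hx,-hy),(-hx,-hy)])
def f(q):
    c,s=np.cos(q[2]),np.sin(q[2]); R=np.array([[c,-s],[s,c]])
    return np.concatenate([proj(C,[*(R@l+q[:2]),.016])-p for l,p in zip(L,uv)])
q=least_squares(f,[.355,-.27,np.arctan2(.771,.637)]); print("rack",q.x,np.degrees(q.x[2]),q.fun.round(1))
E
python3 m2.py
```

```text
[ 0.2679 -0.2918  0.016 ]
[ 0.3446 -0.1818  0.016 ]
[ 0.4346 -0.2449  0.016 ]
[ 0.3574 -0.3547  0.016 ]
dots [array([ 0.3282, -0.2597]), array([ 0.335 , -0.2502]), array([ 0.3677, -0.2871]), array([ 0.3746, -0.2777])] [ 0.351375   -0.26867819]
rack [ 0.35127441 -0.26843944  0.95962292] 54.98234314188173 [-1.1 -1.   0.8 -0.9  0.8  1.  -0.6  1.4]
```

```bash
python3 - <<'E'
from h import *
import pickle
C=pickle.load(open("w1.pkl","rb"))
a=pix2z(C,(420+133/3,433/3),.013); b=pix2z(C,(420+181/3,0.),.013)
b2=pix2z(C,(420+139/3,396/3),.013)
print(a,b,b2); d=(b-b2)/np.linalg.norm(b-b2); print(d,np.degrees(np.arctan2(d[1],d[0])))
print("mid",a+d*.088)
E
```

```text
[ 0.48748388 -0.16594002  0.013     ] [ 0.37278186 -0.07199755  0.013     ] [ 0.47713135 -0.15653101  0.013     ]
[-0.77702611  0.62946837  0.        ] 140.98908961062784
mid [ 0.41910559 -0.1105468   0.013     ]
```

Call:
arm_command(
  targets=[
    [[0.0208,0.019,0.014,0,-0.6,0],[0.0208,0.019,0.014,0,0,0],[0.0208,0.019,0.014,0,0,0],[0.0208,0.019,0.014,0,0,0],[0.0208,0.019,0.014,0,0,0],[0.0208,0.019,0.014,0,0,0],[0.0208,0.019,0.014,0,0,0],[0.0208,0.019,0.014,0,0,0],[0,0,0,0,0,0],[0,0,0,0,0,0]],
  ],
)

```text
time: 3.87
ee_pos: [0.4164, -0.109, 0.0999]
eef_rot: [-0.637, -0.306, 0.306, 0.638]
ft_force: [-0.3, -0.5, -0.0]
width: 0.0868
```

```bash
python3 - <<'E'
from h import *
s,R=st(); C=cam("wrist")
cv2.imwrite("pics/w2.png",C[0])
print(proj(C,(.4191,-.1105,.013)), proj(C,(.3507,-.0542,.013)), R.T@(np.array([.4191,-.1105,.013])-s["ee_pos"]))
E
```

```text
t 3.87 p [ 0.4164 -0.109   0.0999] x [ 0.626  0.78  -0.001] y [-0.001  0.    -1.   ] z [-0.78   0.626  0.001] F [-0.3 -0.5 -0. ] w 0.0868
[319.89082819 207.16775747] [321.68987295  82.77417456] [ 0.0006058   0.08694458 -0.00314223]
```

View pics/w2.png

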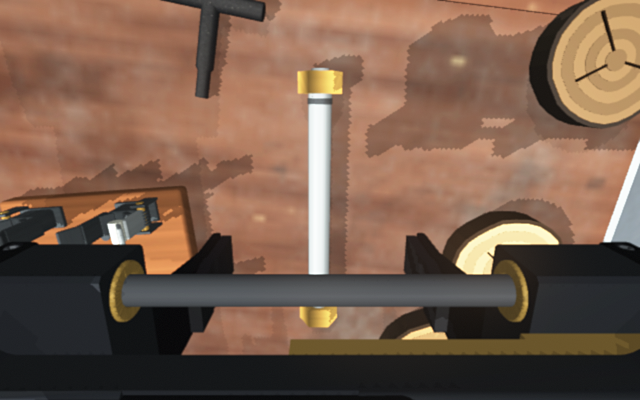

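Call:
arm_command(
  targets=[
    [[0,0.016,-0.001,0,0,0],[0,0.016,-0.001,0,0,0],[0,0.016,-0.001,0,0,0],[0,0.016,0,0,0,0],[0,0.016,0,0,0,0],[0,0.011,0,0,0,0],[0,0.0045,0,0,0,0],[0,0,0,0,0,0],[0,0,0,0,0,0]],
  ],
)

```text
time: 4.67
ee_pos: [0.4196, -0.1125, 0.0057]
eef_rot: [0.638, 0.305, -0.305, -0.638]
ft_force: [0.5, -0.4, 0.0]
width: 0.087
```

Call:
arm_command(
  targets=[
    [[0,0,0,0,0,0],[0,0,0,0,0,0],[0,0,0,0,0,0],[0,0,0,0,0,0],[0,0,0,0,0,0],[0,0,0,0,0,0],[0,0,0,0,0,0],[0,0,0,0,0,0]],
  ],
  hand=0,
  grip_force=45,
)

```text
time: 5.33
ee_pos: [0.4192, -0.1121, 0.0051]
eef_rot: [0.638, 0.305, -0.305, -0.638]
ft_force: [0.7, -0.3, 0.6]
width: 0.0417
```

Call:
arm_command(
  targets=[
    [[0,0.003,0,0,0,0],[0,0,0,0,0,0],[0,0,0,0,0,0],[0,0,0,0,0,0],[0,0,0,0,0,0],[0,0,0,0,0,0],[0,0,0,0,0,0],[0,0,0,0,0,0]],
  ],
)

```text
time: 6.0
ee_pos: [0.4192, -0.1121, 0.002]
eef_rot: [0.638, 0.305, -0.305, -0.638]
ft_force: [0.6, 0.8, -1.2]
width: 0.0149
```

```bash
python3 - <<'E'
from h import *
s,R=st(); C=cam("wrist")
cv2.imwrite("pics/w3.png",C[0])
E
```

```text
t 6.0 p [ 0.4192 -0.1121  0.002 ] x [ 0.627  0.779 -0.   ] y [ 0. -0. -1.] z [-0.779  0.627 -0.   ] F [ 0.6  0.8 -1.2] w 0.0149
```

View pics/w3.png

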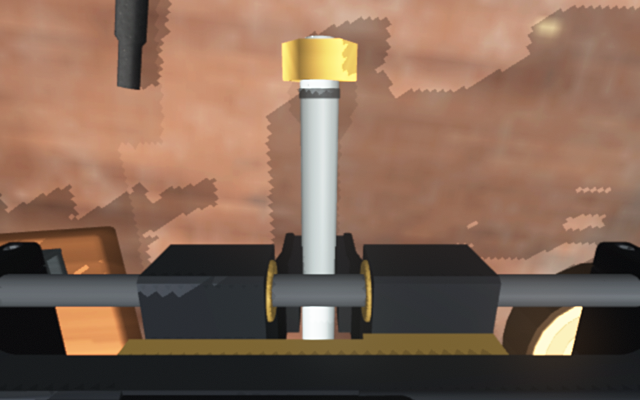

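Call:
arm_command(
  targets=[
    [[0,-0.02,0,0,0,0],[0,-0.02,0,0,0,0],[0,-0.02,0,0,0,0],[0,-0.02,0,0,0,0],[0,-0.02,0,0,0,0],[0,-0.02,0,0,0,0],[0,-0.02,0,0,0,0],[0,0,0,0,0,0],[0,0,0,0,0,0]],
  ],
  grip_force=55,
)

```text
time: 6.8
ee_pos: [0.4194, -0.1124, 0.1424]
eef_rot: [0.638, 0.305, -0.305, -0.637]
ft_force: [-0.6, -0.1, -2.7]
width: 0.0149
```

```bash
cat > plan.py <<'E'
import sys
from h import *
# target x y z yaw(of tool z, deg), zoff bar shift
def plan(x,y,z,yaw):
    s,R=st(); d=np.array([x,y,z])-s["ee_pos"]
    cy=np.degrees(np.arctan2(R[1,2],R[0,2])); dy=(yaw-cy+180)%360-180
    print("delta tool",np.round(R.T@d,4),"tool-y turn",round(-dy,2))
if __name__=="__main__": plan(*map(float,sys.argv[1:]))
E
python3 - <<'E'
from h import *
s,R=st(); C=cam("wrist"); cv2.imwrite("pics/w4.png",C[0])
_,K,Rc,t=C
for a in (.044,.088): print(a,proj(C,s["ee_pos"]+R@np.array([0,-.011,a])))
E
python3 plan.py .3714 -.2397 .14 145
```

```text
t 6.8 p [ 0.4194 -0.1124  0.1424] x [ 0.627  0.779 -0.   ] y [ 0.001 -0.001 -1.   ] z [-0.779  0.627 -0.002] F [-0.6 -0.1 -2.7] w 0.0149
0.044 [319.93611455 172.59676957]
0.088 [320.0661498   66.79009425]
t 6.85 p [ 0.4187 -0.1122  0.1414] x [ 0.627  0.779 -0.001] y [-0.001 -0.    -1.   ] z [-0.779  0.627  0.   ] F [-0.6 -0.2 -2.3] w 0.0146
delta tool [-0.129   0.0015 -0.0431] tool-y turn -3.86
```

View pics/w4.png

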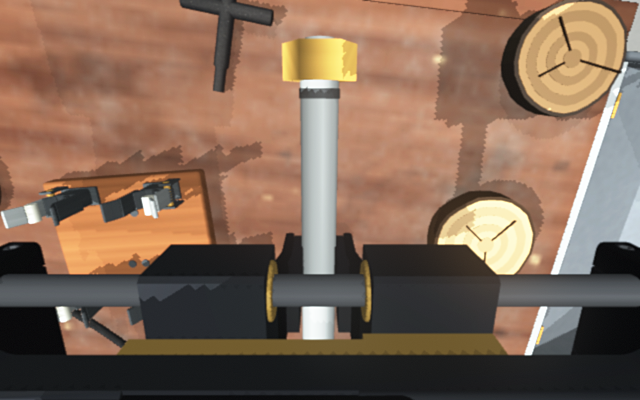

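Call:
arm_command(
  targets=[
    [[-0.0161,0,-0.0054,0,0,0],[-0.0161,0,-0.0054,0,0,0],[-0.0161,0,-0.0054,0,0,0],[-0.0161,0,-0.0054,0,0,0],[-0.0161,0,-0.0054,0,0,0],[-0.0161,0,-0.0054,0,0,0],[-0.0161,0,-0.0054,0,0,0],[-0.0161,0,-0.0054,0,0,0],[0,0,0,0,-3.9,0],[0,0,0,0,0,0],[0,0,0,0,0,0]],
  ],
)

```text
time: 7.77
ee_pos: [0.3715, -0.2389, 0.1408]
eef_rot: [-0.627, -0.326, 0.327, 0.628]
ft_force: [0.6, 0.1, -3.0]
width: 0.0145
```

```bash
python3 plan.py .3714 -.2397 .10 145; python3 - <<'E'
from h import *
C=cam("wrist"); cv2.imwrite("pics/w5.png",C[0])
D=cam("scene"); crop(D,370,140,130,120,6,"sc5")
D=cam("side"); crop(D,190,180,130,120,6,"si5")
E
```

```text
t 7.77 p [ 0.3715 -0.2389  0.1408] x [0.574 0.819 0.   ] y [-0.002  0.001 -1.   ] z [-0.819  0.574  0.002] F [ 0.6  0.1 -3. ] w 0.0145
delta tool [-0.0007  0.0408 -0.0005] tool-y turn -0.04
```

View pics/w5.png

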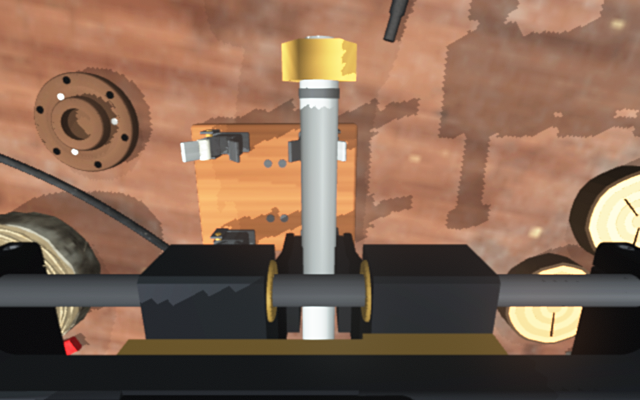

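View pics/sc5.png

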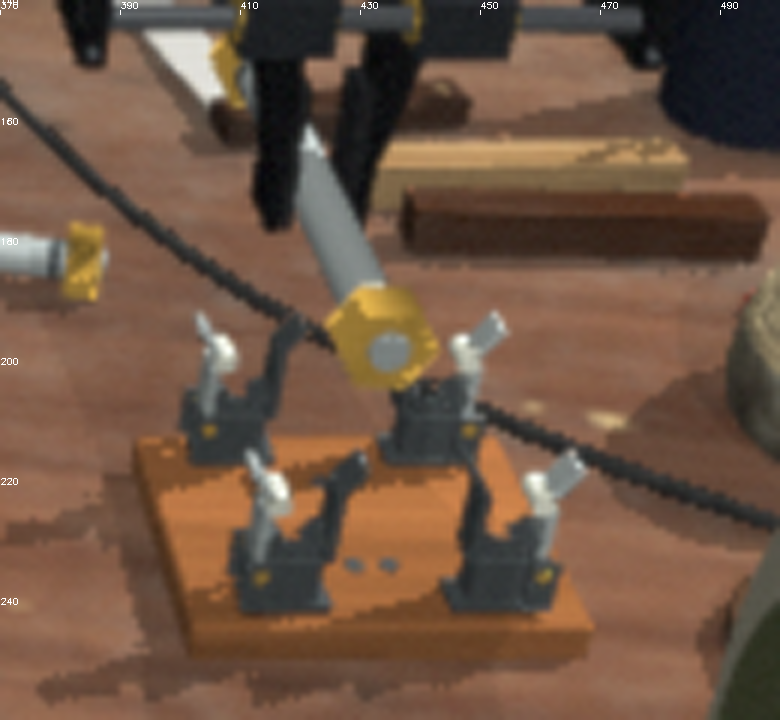

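View pics/si5.png

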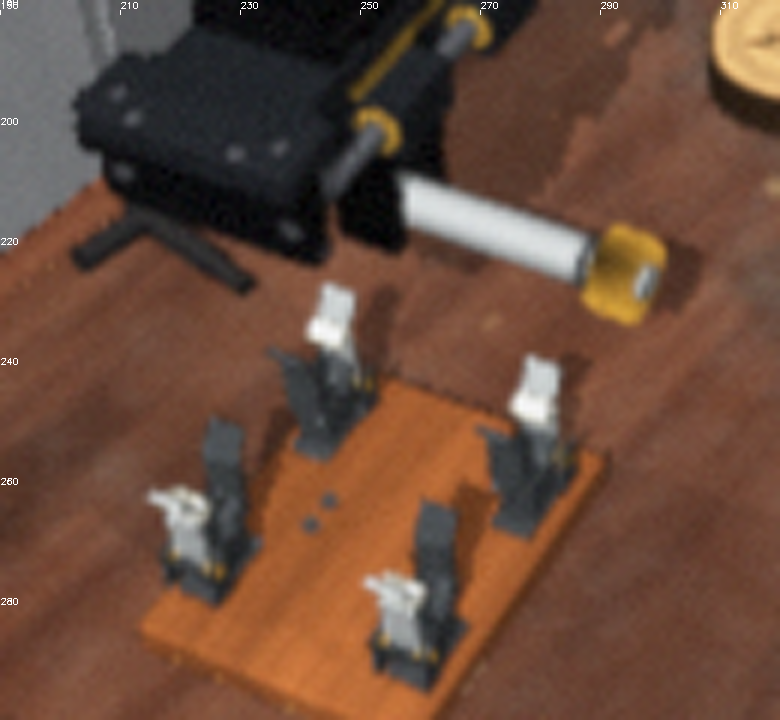

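```bash
python3 - <<'E'
from h import *
s,R=st(); C=cam("scene"); D=cam("side")
P=lambda x,y,z: s["ee_pos"]+R@np.array([x,y,z])
print("scene pred near end", proj(C,P(0,-.011,-.093)),"obs",(370+388/6,140+345/6+0))
print("side pred far end", proj(D,P(0,-.011,.0)),proj(D,P(0,-.011,-.093)),"obs",(190+646/6,180+280/6))
# rack dots predicted in scene from wrist rack pose
c,sn=np.cos(np.radians(55)),np.sin(np.radians(55));Rr=np.array([[c,-sn],[sn,c]]);o=np.array([.3513,-.2684])
for l in [(-.068,.056),(.068,.056),(.068,-.056),(-.068,-.056)]:
    X=[*(Rr@l+o),.016]; print(l,proj(C,X),proj(D,X))
# clip tops
for l in [(.035,.042),(.035,-.042),(-.035,.042),(-.035,-.042)]:
    X=[*(Rr@l+o),.05]; print(l,"scene crop",(proj(C,X)-[370,140])*6,"side crop",(proj(D,X)-[190,180])*6)
E
```

```text
t 7.92 p [ 0.372  -0.2388  0.1416] x [0.573 0.819 0.   ] y [-0.001  0.    -1.   ] z [-0.819  0.573  0.001] F [-0.5  1.1 -3. ] w 0.0144
scene pred near end [411.27002103 148.24228383] obs (434.6666666666667, 197.5)
side pred far end [254.3363747  212.43807273] [296.09524778 226.86058576] obs (297.6666666666667, 226.66666666666666)
(-0.068, 0.056) [469.38899671 243.67274144] [211.00517468 283.9519838 ]
(0.068, 0.056) [401.64499076 243.74012589] [246.9645069 239.7487886]
(0.068, -0.056) [391.87266683 211.2772394 ] [290.23177317 255.8514626 ]
(-0.068, -0.056) [452.7078334  211.36061393] [257.54814727 303.76674182]
(0.035, 0.042) scene crop [294.68660303 514.67004973] side crop [314.08526099 367.87608881]
(0.035, -0.042) scene crop [240.88398076 372.35943823] side crop [516.84114536 443.93670923]
(-0.035, 0.042) scene crop [505.60180499 514.7364699 ] side crop [200.9427467  505.59098689]
(-0.035, -0.042) scene crop [435.12035313 372.75656981] side crop [411.63624598 590.44610089]
```

Call:
arm_command(
  targets=[
    [[-0.001,0.014,0,0,0,0],[0,0.014,0,0,0,0],[0,0.014,0,0,0,0],[0,0.008,0,0,0,0],[0,0.005,0,0,0,0],[0,0.005,0,0,0,0],[0,0.004,0,0,0,0],[0,0,0,0,0,0],[0,0,0,0,0,0]],
  ],
)

```text
time: 8.77
ee_pos: [0.3716, -0.2404, 0.0783]
eef_rot: [0.627, 0.327, -0.327, -0.627]
ft_force: [0.7, 0.4, -2.3]
width: 0.0143
```

```bash
python3 plan.py .3714 -.2397 .039 145; python3 - <<'E'
from h import *
C=cam("wrist"); crop(C,200,60,240,180,3,"w6")
D=cam("scene"); crop(D,370,140,130,120,6,"sc6")
E
```

```text
t 8.77 p [ 0.3716 -0.2404  0.0783] x [0.573 0.82  0.   ] y [ 0. -0. -1.] z [-0.82   0.573 -0.   ] F [ 0.7  0.4 -2.3] w 0.0143
delta tool [0.0005 0.0393 0.0006] tool-y turn 0.05
```

View pics/w6.png

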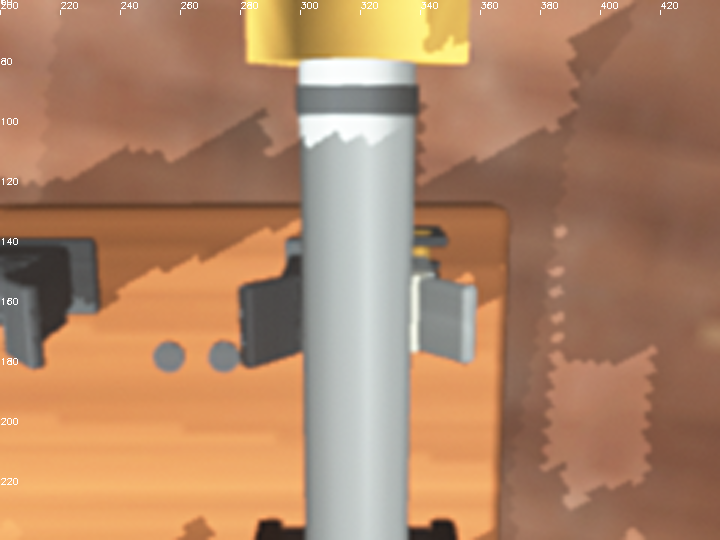

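View pics/sc6.png

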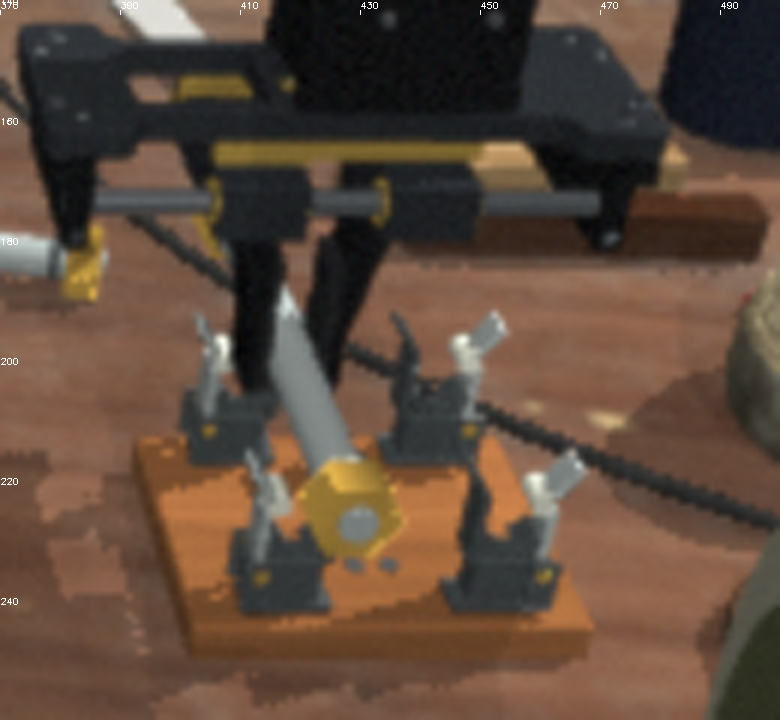

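Call:
arm_command(
  targets=[
    [[0,0.005,0,0,0,0],[0,0.005,0,0,0,0],[0,0.005,0,0,0,0],[0,0.004,0,0,0,0],[0,0,0,0,0,0]],
  ],
)

```text
time: 9.28
ee_pos: [0.3708, -0.2399, 0.0579]
eef_rot: [-0.627, -0.327, 0.327, 0.628]
ft_force: [0.2, 1.6, -3.0]
width: 0.0146
```

Call:
arm_command(
  targets=[
    [[0,0.004,0,0,0,0],[0,0.004,0,0,0,0],[0,0.004,0,0,0,0],[0,0,0,0,0,0]],
  ],
)

```text
time: 9.62
ee_pos: [0.3723, -0.2422, 0.0476]
eef_rot: [0.629, 0.327, -0.326, -0.626]
ft_force: [2.4, -7.0, -4.2]
width: 0.0146
```

Call:
arm_command(
  targets=[
    [[0,0.004,0,0,0,0],[0,0.003,0,0,0,0],[0,0.001,0,0,0,0],[0,0,0,0,0,0]],
  ],
)

```text
time: 9.95
ee_pos: [0.3717, -0.2403, 0.039]
eef_rot: [0.627, 0.327, -0.327, -0.627]
ft_force: [1.2, -1.7, -0.9]
width: 0.0147
```

```bash
python3 plan.py .3714 -.2397 .039 145; python3 - <<'E'
from h import *
C=cam("wrist"); crop(C,200,60,240,180,3,"w7")
D=cam("scene"); crop(D,370,140,130,120,6,"sc7")
E
```

```text
t 9.95 p [ 0.3717 -0.2403  0.039 ] x [0.573 0.82  0.   ] y [ 0. -0. -1.] z [-0.82   0.573 -0.   ] F [ 1.2 -1.7 -0.9] w 0.0147
delta tool [ 0.0003 -0.      0.0006] tool-y turn 0.07
```

View pics/w7.png

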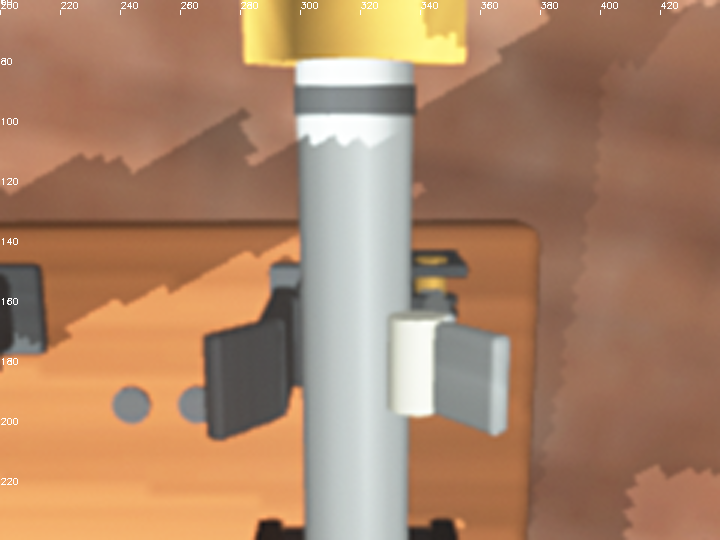

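View pics/sc7.png

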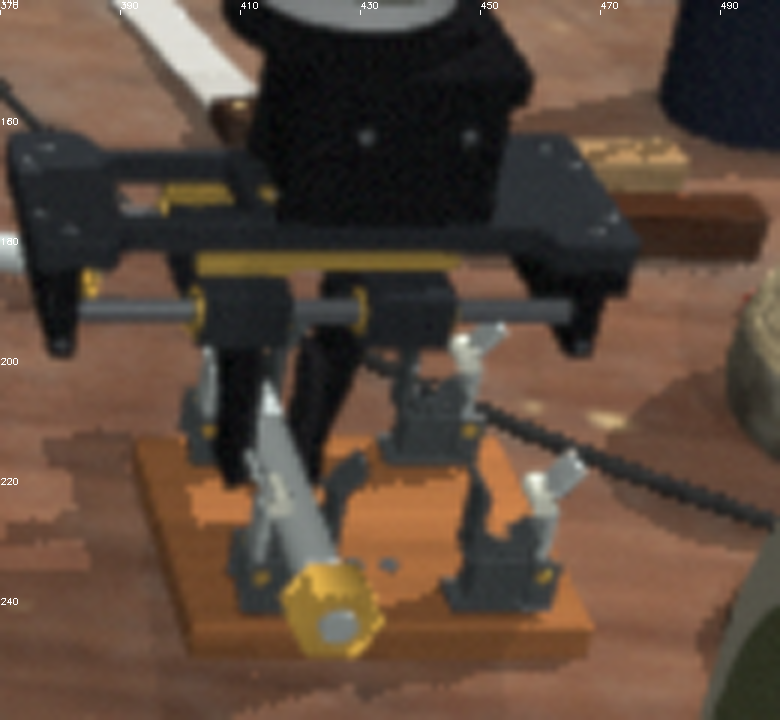

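Call:
arm_command(
  targets=[
    [[0,0.0015,0,0,0,0],[0,0.0015,0,0,0,0],[0,0,0,0,0,0],[0,0,0,0,0,0]],
  ],
)

```text
time: 10.38
ee_pos: [0.3718, -0.2403, 0.0385]
eef_rot: [0.627, 0.327, -0.327, -0.627]
ft_force: [-13.8, 7.4, 39.4]
width: 0.0145
```

Call:
arm_command(
  targets=[
    [[0,-0.0025,0,0,0,0],[0,0,0,0,0,0],[0,0,0,0,0,0],[0,0,0,0,0,0],[0,0,0,0,0,0],[0,0,0,0,0,0],[0,0,0,0,0,0],[0,0,0,0,0,0]],
  ],
  hand=0.5,
)

```text
time: 11.05
ee_pos: [0.3714, -0.2403, 0.0384]
eef_rot: [-0.627, -0.327, 0.327, 0.627]
ft_force: [-0.0, -0.2, -0.2]
width: 0.0431
```

Call:
arm_command(
  targets=[
    [[0,-0.02,0,0,0,0],[0,-0.02,0,0,0,0],[0,-0.03,0,0,0,0],[0,-0.03,0,0,0,0],[0,-0.03,0,0,0,0],[0,0,0,0,0,0],[0,0,0,0,0,0]],
  ],
)

```text
time: 11.63
ee_pos: [0.3723, -0.2409, 0.17]
eef_rot: [0.628, 0.327, -0.326, -0.626]
ft_force: [-0.2, -0.5, -0.4]
width: 0.0433
```

```bash
python3 plan.py .604 -.259 .17 43; python3 - <<'E'
from h import *
C=cam("wrist"); cv2.imwrite("pics/w8.png",C[0])
D=cam("scene"); crop(D,370,140,130,120,6,"sc8")
D=cam("scene"); crop(D,210,120,260,190,3,"sc8b")
E
```

```text
t 11.63 p [ 0.3723 -0.2409  0.17  ] x [ 0.573  0.82  -0.   ] y [ 0.003 -0.002 -1.   ] z [-0.82   0.573 -0.003] F [-0.2 -0.5 -0.4] w 0.0433
delta tool [ 0.1179  0.0006 -0.2003] tool-y turn 102.04
```

View pics/w8.png

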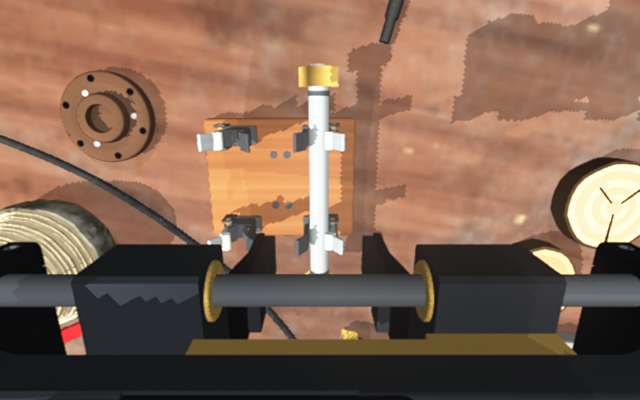

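View pics/sc8.png

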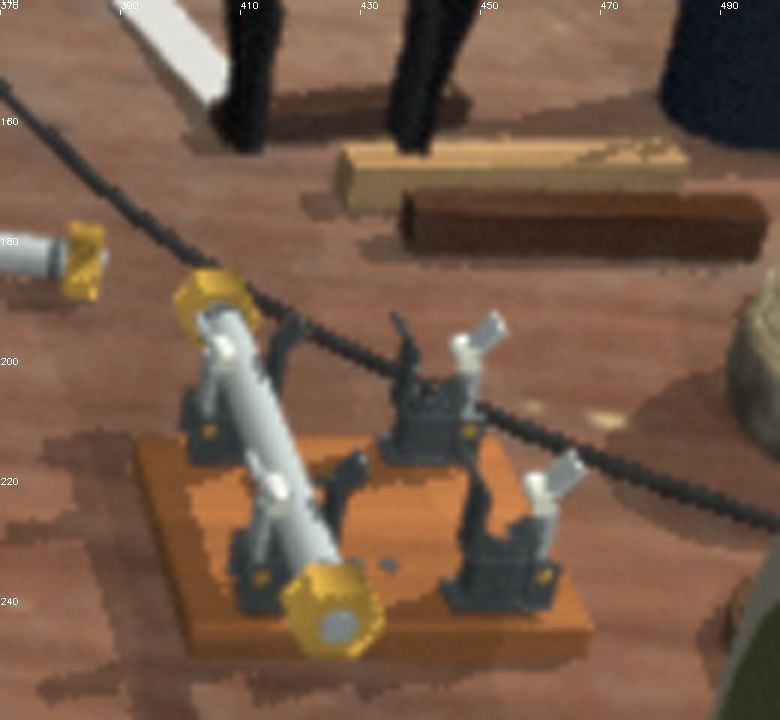

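```bash
python3 - <<'E'
from h import *
C=cam("scene"); D=cam("side")
cv2.imwrite("pics/sc9.png",C[0]); crop(C,440,0,200,140,4,"sc9b")
for a,b in [((503,10),(401,262)),((503,10),(390,275)),((487,90),(401,262)),((497,60),(401,262)),((503,28),(401,262))]:
    X=tri([C,D],[a,b]); print(a,b,X,proj(C,X),proj(D,X))
E
```

```text
(503, 10) (401, 262) [ 0.51452499 -0.60544576  0.39612199] [499.56391204   6.73471639] [393.63763392 270.09010179]
(503, 10) (390, 275) [ 0.50859661 -0.60891219  0.39122638] [502.20201236   9.31135378] [388.34352446 276.78282866]
(487, 90) (401, 262) [ 0.5143812  -0.53471349  0.25906365] [467.4498838   71.83734602] [365.7215031  293.73112753]
(497, 60) (401, 262) [ 0.51064517 -0.56704523  0.31397907] [482.43413088  46.49201676] [372.79389554 289.05738798]
(503, 28) (401, 262) [ 0.51113922 -0.59461552  0.36821358] [495.01017681  20.50860981] [384.39357382 279.27091904]
```

View pics/sc9b.png

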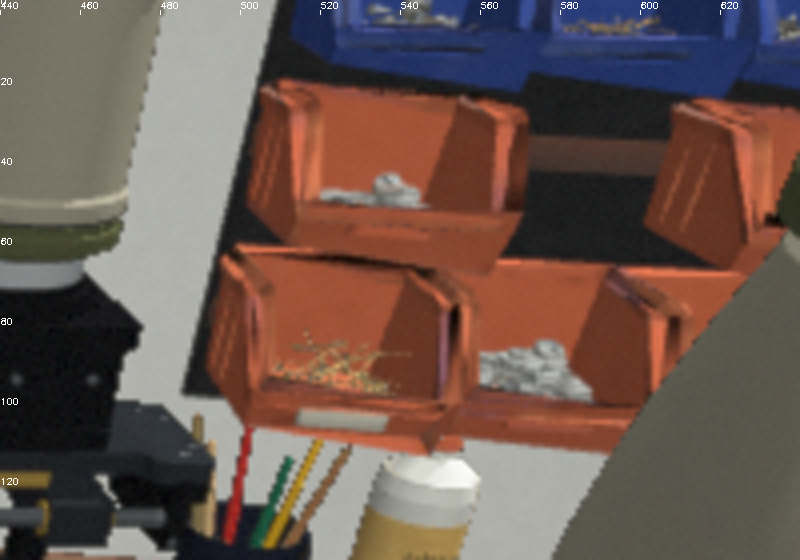

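Call:
arm_command(
  targets=[
    [[0.0131,0,-0.0223,0,0,0],[0.0131,0,-0.0223,0,0,0],[0.0131,0,-0.0223,0,0,0],[0.0131,0,-0.0223,0,0,0],[0.0131,0,-0.0223,0,0,0],[0.0131,0,-0.0223,0,0,0],[0.0131,0,-0.0223,0,0,0],[0.0131,0,-0.0223,0,0,0],[0.0131,0,-0.0223,0,0,0]],
  ],
  hand=1,
)

```text
time: 12.63
ee_pos: [0.6043, -0.2586, 0.1671]
eef_rot: [-0.627, -0.326, 0.327, 0.628]
ft_force: [1.2, 0.6, -0.0]
width: 0.0861
```

Call:
arm_command(
  targets=[
    [[0,0,0,0,7,0],[0,0,0,0,7,0],[0,0,0,0,7,0],[0,0,0,0,7,0],[0,0,0,0,7,0],[0,0,0,0,7,0],[0,0,0,0,7,0],[0,0,0,0,7,0],[0,0,0,0,7,0],[0,0,0,0,7,0]],
  ],
)

```text
time: 13.47
ee_pos: [0.6031, -0.2584, 0.1672]
eef_rot: [-0.701, 0.095, -0.093, 0.701]
ft_force: [-0.4, -0.0, 0.3]
width: 0.0871
```

Call:
arm_command(
  targets=[
    [[0,0,0,0,7,0],[0,0,0,0,7,0],[0,0,0,0,7,0],[0,0,0,0,7,0],[0,0,0,0,4,0],[0,0,0,0,0,0],[0,0,0,0,0,0]],
  ],
)

```text
time: 14.05
ee_pos: [0.6032, -0.2585, 0.1676]
eef_rot: [0.649, -0.281, 0.28, -0.649]
ft_force: [0.5, 1.1, 0.1]
width: 0.0872
```

```bash
python3 - <<'E'
from h import *
import pickle
st(); C=cam("wrist"); cv2.imwrite("pics/w9.png",C[0]); pickle.dump(C,open("w9.pkl","wb"))
for X in [(.669,-.1993,.013),(.5405,-.3193,.013)]: print(proj(C,X))
E
```

```text
t 14.05 p [ 0.6032 -0.2585  0.1676] x [ 0.685 -0.729 -0.001] y [-0.001  0.    -1.   ] z [ 0.729  0.685 -0.001] F [0.5 1.1 0.1] w 0.0872
[321.17512991  80.85251556]
[320.27409527 266.01670314]
```

View pics/w9.png

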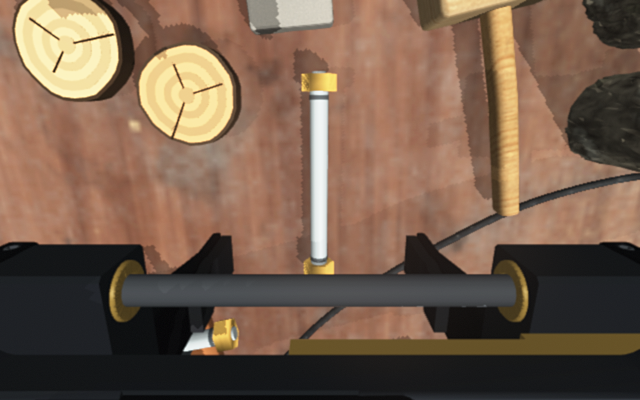

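Call:
arm_command(
  targets=[
    [[0,0.025,0,0,0,0],[0,0.025,0,0,0,0],[0,0.025,0,0,0,0],[0,0.025,0,0,0,0],[0,0.025,0,0,0,0],[0,0.02,0,0,0,0],[0,0.01,0,0,0,0],[0,0.007,0,0,0,0],[0,0,0,0,0,0],[0,0,0,0,0,0]],
  ],
)

```text
time: 14.93
ee_pos: [0.604, -0.2589, 0.0074]
eef_rot: [-0.649, 0.281, -0.282, 0.649]
ft_force: [0.3, -1.2, 0.5]
width: 0.087
```

```bash
python3 - <<'E'
from h import *
st(); C=cam("wrist"); cv2.imwrite("pics/w10.png",C[0])
E
```

```text
t 14.93 p [ 0.604  -0.2589  0.0074] x [ 0.683 -0.73   0.001] y [ 0.001 -0.    -1.   ] z [0.73  0.683 0.   ] F [ 0.3 -1.2  0.5] w 0.087
```

View pics/w10.png

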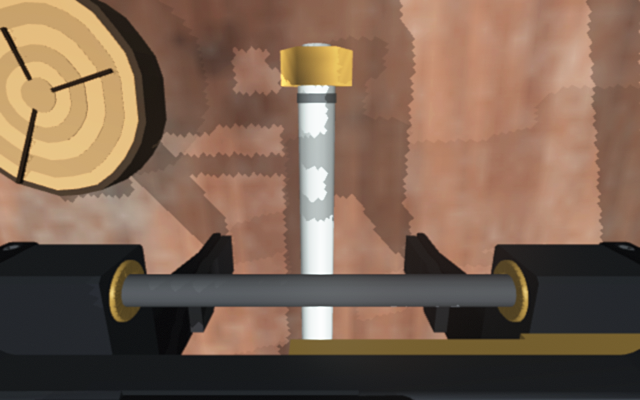

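Call:
arm_command(
  targets=[
    [[-0.001,0.005,0,0,0,0],[0,0,0,0,0,0],[0,0,0,0,0,0],[0,0,0,0,0,0],[0,0,0,0,0,0],[0,0,0,0,0,0],[0,0,0,0,0,0],[0,0,0,0,0,0],[0,0,0,0,0,0],[0,0,0,0,0,0],[0,0,0,0,0,0],[0,0,0,0,0,0]],
  ],
  hand=0,
  grip_force=55,
)

```text
time: 15.98
ee_pos: [0.6029, -0.2581, 0.0017]
eef_rot: [0.649, -0.282, 0.282, -0.649]
ft_force: [1.0, -0.1, -1.4]
width: 0.0153
```

Call:
arm_command(
  targets=[
    [[0,0,0,0,0,0],[0,0,0,0,0,0],[0,0,0,0,0,0],[0,-0.03,0,0,0,0],[0,-0.03,0,0,0,0],[0,-0.03,0,0,0,0],[0,-0.03,0,0,0,0],[0,-0.03,0,0,0,0],[0,0,0,0,0,0],[0,0,0,0,0,0]],
  ],
)

```text
time: 16.82
ee_pos: [0.6035, -0.2581, 0.1532]
eef_rot: [-0.649, 0.281, -0.283, 0.649]
ft_force: [-0.9, 1.0, -2.9]
width: 0.0149
```

```bash
python3 - <<'E'
from h import *
st(); C=cam("wrist"); cv2.imwrite("pics/w11.png",C[0])
E
python3 plan.py .3312 -.2971 .15 145;python3 plan.py .3312 -.2971 .15 -35
```

```text
t 16.82 p [ 0.6035 -0.2581  0.1532] x [ 0.683 -0.731  0.003] y [ 0.003 -0.001 -1.   ] z [0.731 0.683 0.001] F [-0.9  1.  -2.9] w 0.0149
t 16.87 p [ 0.6025 -0.2578  0.1511] x [ 0.683 -0.731 -0.   ] y [-0.  0. -1.] z [ 0.731  0.683 -0.   ] F [ 0.1  0.  -3. ] w 0.0149
delta tool [-0.1565  0.0012 -0.2251] tool-y turn -101.94
t 16.87 p [ 0.6025 -0.2578  0.1511] x [ 0.683 -0.731 -0.   ] y [-0.  0. -1.] z [ 0.731  0.683 -0.   ] F [ 0.1  0.  -3. ] w 0.0149
delta tool [-0.1565  0.0012 -0.2251] tool-y turn 78.06
```

View pics/w11.png

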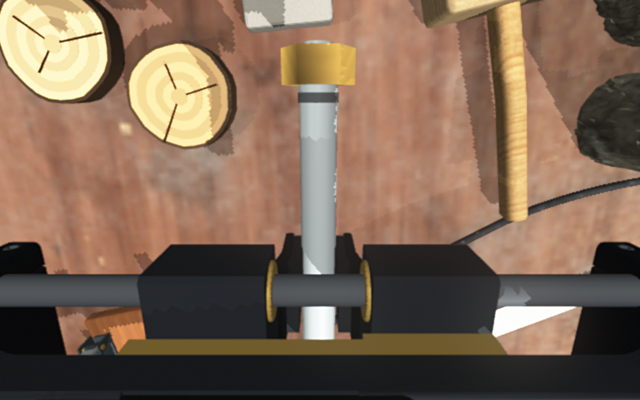

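Call:
arm_command(
  targets=[
    [[-0.0157,0,-0.0225,0,0,0],[-0.0157,0,-0.0225,0,0,0],[-0.0157,0,-0.0225,0,0,0],[-0.0157,0,-0.0225,0,0,0],[-0.0157,0,-0.0225,0,0,0],[-0.0157,0,-0.0225,0,0,0],[-0.0157,0,-0.0225,0,0,0],[-0.0157,0,-0.0225,0,0,0],[-0.0157,0,-0.0225,0,0,0],[-0.0157,0,-0.0225,0,0,0]],
  ],
)

```text
time: 17.7
ee_pos: [0.3288, -0.2961, 0.1496]
eef_rot: [-0.648, 0.283, -0.281, 0.649]
ft_force: [-0.5, -1.0, -2.8]
width: 0.0145
```

Call:
arm_command(
  targets=[
    [[0,0,0,0,-7,0],[0,0,0,0,-7,0],[0,0,0,0,-7,0],[0,0,0,0,-7,0],[0,0,0,0,-7,0],[0,0,0,0,-7,0],[0,0,0,0,-7,0],[0,0,0,0,-7,0],[0,0,0,0,-7,0],[0,0,0,0,-7,0]],
  ],
)

```text
time: 18.53
ee_pos: [0.3301, -0.296, 0.1497]
eef_rot: [-0.692, -0.143, 0.144, 0.693]
ft_force: [0.8, 0.7, -2.3]
width: 0.0145
```

Call:
arm_command(
  targets=[
    [[0,0,0,0,-7,0],[0,0,0,0,-7,0],[0,0,0,0,-7,0],[0,0,0,0,-7,0],[0,0,0,0,-4,0],[0,0,0,0,0,0],[0,0,0,0,0,0],[0,0,0,0,0,0]],
  ],
)

```text
time: 19.2
ee_pos: [0.3307, -0.2964, 0.1507]
eef_rot: [-0.627, -0.326, 0.326, 0.628]
ft_force: [0.2, 0.0, -2.3]
width: 0.0148
```

```bash
python3 plan.py .3312 -.2971 .079 145; python3 - <<'E'
from h import *
C=cam("wrist"); cv2.imwrite("pics/w12.png",C[0])
E
```

```text
t 19.2 p [ 0.3307 -0.2964  0.1507] x [0.575 0.818 0.   ] y [-0.001  0.001 -1.   ] z [-0.818  0.575  0.002] F [ 0.2  0.  -2.3] w 0.0148
delta tool [-0.0003  0.0717 -0.0009] tool-y turn -0.11
```

View pics/w12.png

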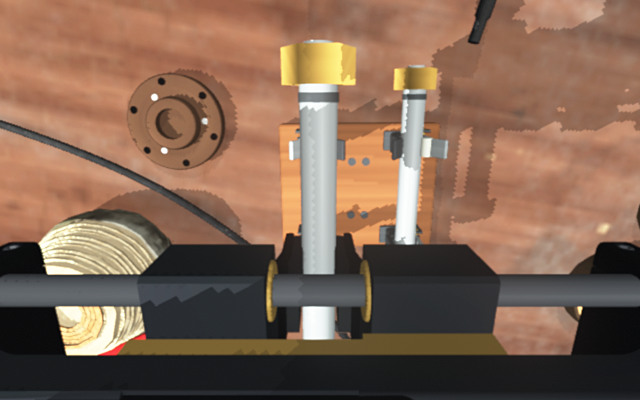

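```bash
python3 - <<'E'
from h import *
import pickle
s,R=st()
C=cam("scene"); D=cam("side"); W=pickle.load(open("w1.pkl","rb"))
X=tri([C,D,W],[(525,182),(216,358),(100,208)]); print(X,proj(C,X),proj(D,X),proj(W,X)); 
print(R.T@(X-np.array([.3312,-.2971,.04])))
for z in (.06,.09):
  X=pix2z(W,(130,152),z) ; print(X,R.T@(X-np.array([.3312,-.2971,.04])))
E
```

```text
t 19.25 p [ 0.3309 -0.2966  0.151 ] x [0.575 0.818 0.   ] y [-0.001  0.001 -1.   ] z [-0.818  0.575  0.001] F [-0.4 -0.3 -2.9] w 0.0144
[ 0.28699608 -0.49459363  0.08233373] [525.46118509 181.11303128] [214.0683242  358.85877135] [104.67243264 208.41997676]
[-0.18703037 -0.04241896 -0.07726668]
[ 0.25983533 -0.44405013  0.06      ] [-0.16127344 -0.02003084 -0.02601729]
[ 0.26660736 -0.42870804  0.09      ] [-0.14482525 -0.05002703 -0.02271185]
```

Call:
arm_command(
  targets=[
    [[0,0.018,0,0,0,0],[0,0.018,0,0,0,0],[0,0.014,0,0,0,0],[0,0.012,-0.0005,0,0,0],[0,0.006,0,0,0,0],[0,0.004,0,0,0,0],[0,0,0,0,0,0],[0,0,0,0,0,0]],
  ],
)

```text
time: 20.02
ee_pos: [0.3319, -0.2973, 0.08]
eef_rot: [0.627, 0.327, -0.327, -0.627]
ft_force: [-0.3, 0.0, -1.9]
width: 0.0145
```

```bash
python3 plan.py .3312 -.2971 .039 145; python3 - <<'E'
from h import *
C=cam("wrist"); crop(C,230,60,240,180,3,"w13")
E
```

```text
t 20.02 p [ 0.3319 -0.2973  0.08  ] x [ 0.573  0.82  -0.   ] y [ 0. -0. -1.] z [-0.82   0.573 -0.001] F [-0.3  0.  -1.9] w 0.0145
delta tool [-0.0002  0.041   0.0007] tool-y turn 0.04
```

View pics/w13.png

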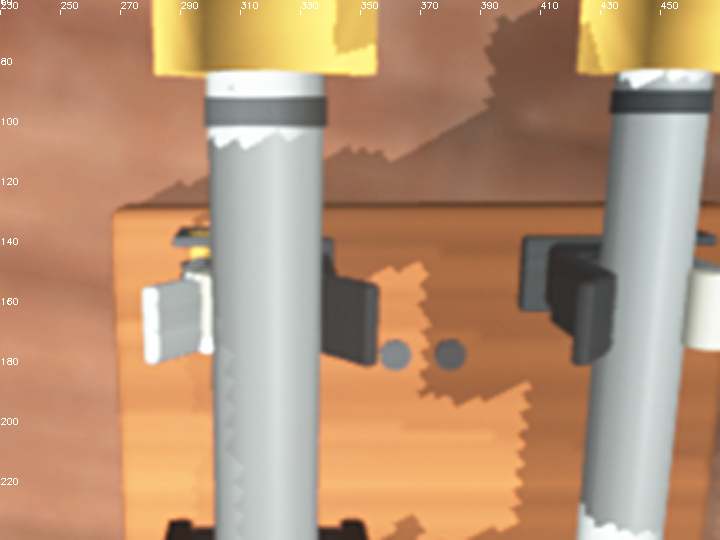

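Symmetric with the first (tine 336–356, flap 278–300). Press in stages.

Call:
arm_command(
  targets=[
    [[0,0.005,0,0,0,0],[0,0.005,0,0,0,0],[0,0.005,0,0,0,0],[0,0.005,0,0,0,0],[0,0,0,0,0,0]],
  ],
)

```text
time: 20.48
ee_pos: [0.331, -0.2966, 0.0584]
eef_rot: [-0.627, -0.327, 0.327, 0.628]
ft_force: [-0.3, 0.6, -3.3]
width: 0.0144
```

Call:
arm_command(
  targets=[
    [[0,0.004,0,0,0,0],[0,0.004,0,0,0,0],[0,0.004,0,0,0,0],[0,0.004,0,0,0,0],[0,0.004,0,0,0,0],[0,0.001,0,0,0,0],[0,0,0,0,0,0]],
  ],
)

```text
time: 21.07
ee_pos: [0.3317, -0.2975, 0.0386]
eef_rot: [0.627, 0.327, -0.327, -0.627]
ft_force: [-0.5, -1.1, -1.1]
width: 0.0145
```

Call:
arm_command(
  targets=[
    [[0,0.001,0,0,0,0],[0,0.001,0,0,0,0],[0,0,0,0,0,0],[0,0,0,0,0,0]],
  ],
)

```text
time: 21.4
ee_pos: [0.3317, -0.2977, 0.0381]
eef_rot: [0.627, 0.327, -0.327, -0.627]
ft_force: [-7.8, 3.1, 23.0]
width: 0.0148
```

```bash
python3 plan.py .3312 -.2971 .039 145; python3 - <<'E'
from h import *
C=cam("wrist"); crop(C,230,60,240,180,3,"w14")
E
```

```text
t 21.4 p [ 0.3317 -0.2977  0.0381] x [ 0.573  0.819 -0.001] y [ 0.    -0.001 -1.   ] z [-0.819  0.573 -0.001] F [-7.8  3.1 23. ] w 0.0148
delta tool [ 0.0002 -0.0009  0.0007] tool-y turn 0.02
```

View pics/w14.png

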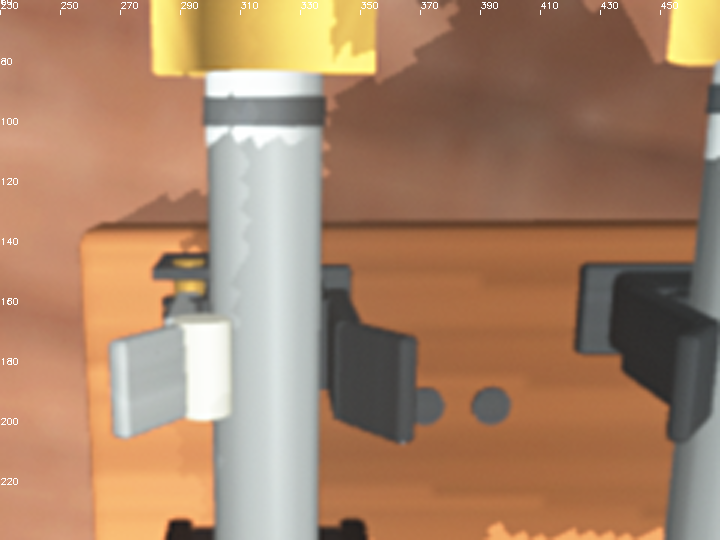

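Call:
arm_command(
  targets=[
    [[0,-0.0015,0,0,0,0],[0,0,0,0,0,0],[0,0,0,0,0,0],[0,0,0,0,0,0],[0,0,0,0,0,0],[0,0,0,0,0,0],[0,0,0,0,0,0],[0,0,0,0,0,0]],
  ],
  hand=0.45,
)

```text
time: 22.12
ee_pos: [0.3316, -0.2971, 0.038]
eef_rot: [-0.627, -0.327, 0.327, 0.627]
ft_force: [-0.2, -0.7, -0.0]
width: 0.0385
```

Call:
arm_command(
  targets=[
    [[0,-0.02,0,0,0,0],[0,-0.02,0,0,0,0],[0,-0.03,0,0,0,0],[0,-0.03,0,0,0,0],[0,-0.04,0,0,0,0],[0,-0.04,0,0,0,0],[0,0,0,0,0,0],[0,0,0,0,0,0]],
  ],
)

```text
time: 22.78
ee_pos: [0.3326, -0.2979, 0.2203]
eef_rot: [0.629, 0.327, -0.326, -0.626]
ft_force: [-0.9, -0.5, -0.2]
width: 0.0395
```

```bash
st() { :; }; python3 - <<'E'
from h import *
import pickle
st();C=cam("wrist"); cv2.imwrite("pics/w15.png",C[0]); 
D=cam("scene"); pickle.dump(D,open("sc15.pkl","wb")); crop(D,210,120,260,190,3,"sc15")
D=cam("side"); pickle.dump(D,open("si15.pkl","wb")); crop(D,190,140,250,190,3,"si15")
E
```

```text
t 22.78 p [ 0.3326 -0.2979  0.2203] x [ 0.573  0.82  -0.   ] y [ 0.004 -0.003 -1.   ] z [-0.82   0.573 -0.005] F [-0.9 -0.5 -0.2] w 0.0395
```

View pics/w15.png

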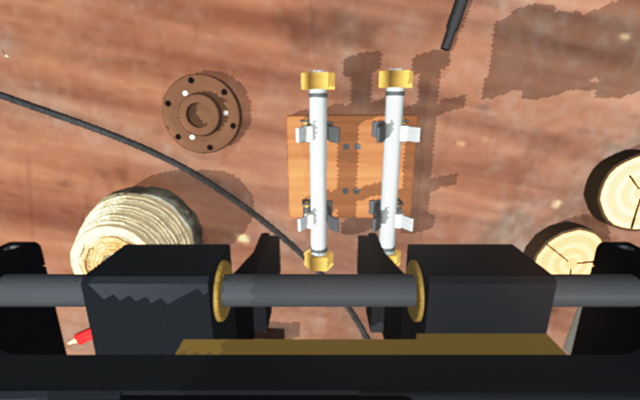

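View pics/sc15.png

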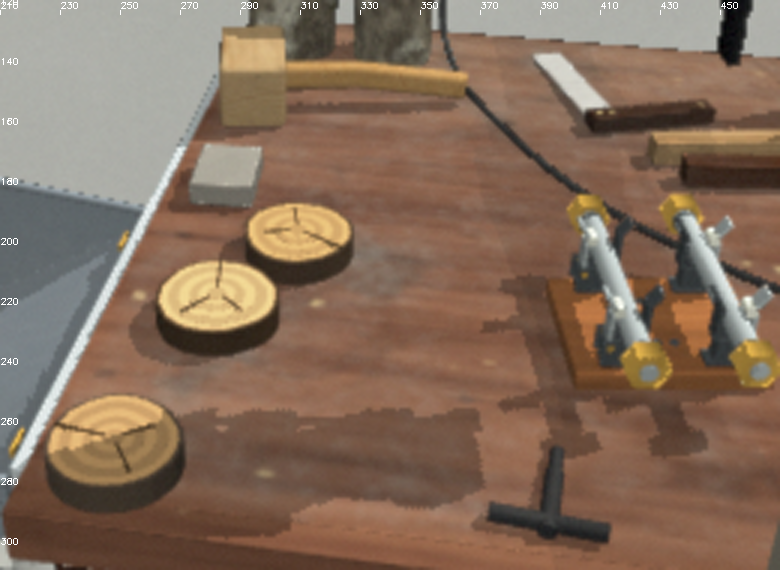

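View pics/si15.png

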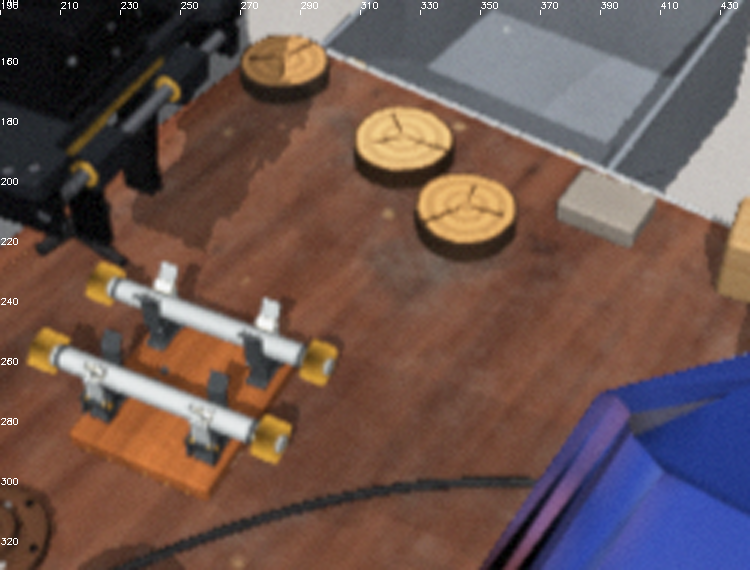

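```bash
python3 plan.py .53 -.049 .30 44.4
```

```text
t 22.93 p [ 0.331  -0.2967  0.2168] x [0.573 0.82  0.   ] y [-0.002  0.001 -1.   ] z [-0.82   0.573  0.002] F [-0.  -0.9 -0.2] w 0.039
delta tool [ 0.317  -0.0832 -0.021 ] tool-y turn 100.65
```

Call:
arm_command(
  targets=[
    [[0.0264,-0.007,-0.0018,0,0,0],[0.0264,-0.007,-0.0018,0,0,0],[0.0264,-0.007,-0.0018,0,0,0],[0.0264,-0.007,-0.0018,0,0,0],[0.0264,-0.007,-0.0018,0,0,0],[0.0264,-0.007,-0.0018,0,0,0],[0.0264,-0.007,-0.0018,0,0,0],[0.0264,-0.007,-0.0018,0,0,0],[0.0264,-0.007,-0.0018,0,0,0],[0.0264,-0.007,-0.0018,0,0,0],[0.0264,-0.007,-0.0018,0,0,0],[0.0264,-0.007,-0.0018,0,0,0]],
  ],
)

```text
time: 23.93
ee_pos: [0.531, -0.0487, 0.3007]
eef_rot: [-0.627, -0.326, 0.328, 0.628]
ft_force: [0.6, 0.5, -0.2]
width: 0.0389
```

Call:
arm_command(
  targets=[
    [[0,0,0,0,7,0],[0,0,0,0,7,0],[0,0,0,0,7,0],[0,0,0,0,7,0],[0,0,0,0,7,0],[0,0,0,0,7,0],[0,0,0,0,7,0],[0,0,0,0,7,0]],
  ],
)

```text
time: 24.6
ee_pos: [0.5303, -0.0498, 0.3003]
eef_rot: [-0.707, 0.009, -0.007, 0.707]
ft_force: [-0.7, 0.6, 0.2]
width: 0.0389
```

Call:
arm_command(
  targets=[
    [[0,0,0,0,7,0],[0,0,0,0,7,0],[0,0,0,0,7,0],[0,0,0,0,7,0],[0,0,0,0,7,0],[0,0,0,0,7,0],[0,0,0,0,2.7,0],[0,0,0,0,0,0],[0,0,0,0,0,0]],
  ],
)

```text
time: 25.35
ee_pos: [0.5304, -0.0498, 0.3008]
eef_rot: [0.652, -0.274, 0.273, -0.652]
ft_force: [-1.0, -0.5, 0.2]
width: 0.0392
```

```bash
python3 - <<'E'
from h import *
import pickle
st();C=cam("wrist"); cv2.imwrite("pics/w16.png",C[0]);pickle.dump(C,open("w16.pkl","wb"))
E
```

```text
t 25.35 p [ 0.5304 -0.0498  0.3008] x [ 0.701 -0.714 -0.002] y [-0.002  0.    -1.   ] z [ 0.714  0.701 -0.001] F [-1.  -0.5  0.2] w 0.0392
```

View pics/w16.png

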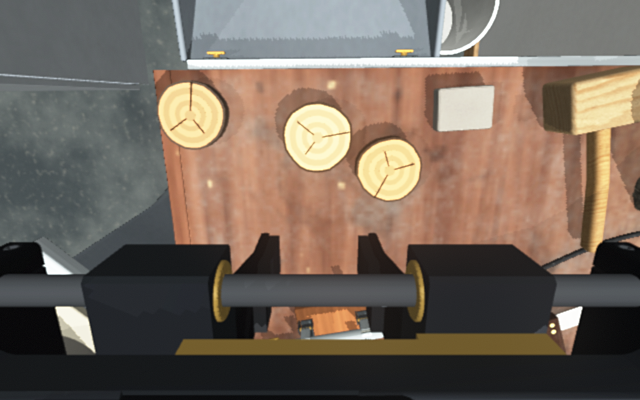

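```bash
python3 - <<'E'
from h import *
import pickle
C=pickle.load(open("w16.pkl","rb"))
crop(C,145,30,195,130,4,"w16a"); crop(C,320,30,195,180,4,"w16b")
E
```

```text
(no output)
```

View pics/w16a.png

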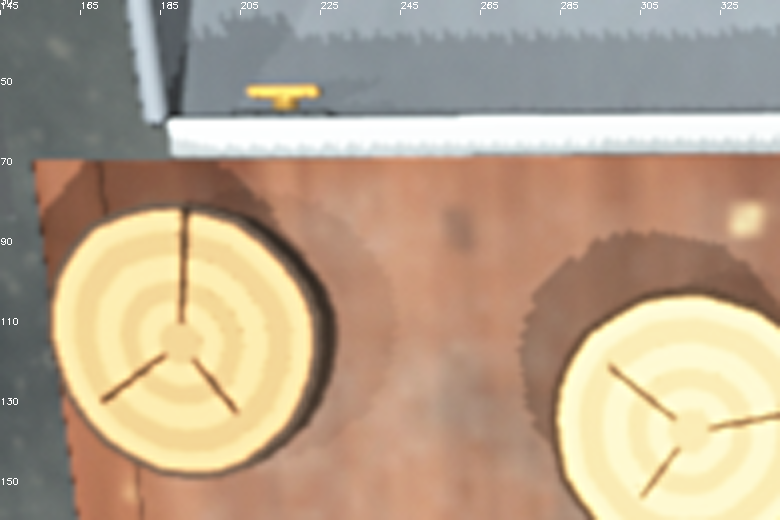

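View pics/w16b.png

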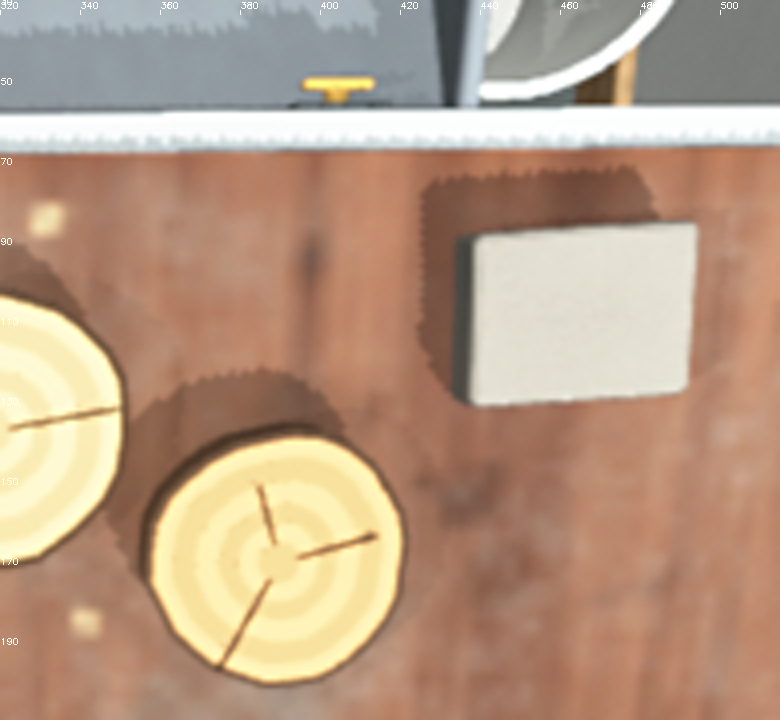

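```bash
python3 - <<'E'
from h import *
import pickle
C=pickle.load(open("w16.pkl","rb"))
P=lambda u,v,z=0.: pix2z(C,(u,v),z)
a,b=P(187,69),P(431,67); e=(b-a)/np.linalg.norm(b-a); n=np.array([-e[1],e[0],0]); print("edge",a,b,np.degrees(np.arctan2(n[1],n[0])))
l,rr=P(188,58),P(431,57); print("mouth",l,rr,np.linalg.norm(l-rr))
m=(l+rr)/2; m=m+n*((a-m)@n); print("mouth mid",m,"n",n)
for k,uv,z in [("S1",(190.3,115.3),.022),("S2",(317.5,137.5),.022),("S3",(389.3,170),.022),("S1left",(145+52/4,30+310/4),.022),("S1right",(145+313/4,30+340/4),.022),("blk L",(320+470/4,30+235/4),.023),("blkLl",(320+470/4,30+405/4),.023),("frontedge",(145+42/4,110),0),("frontedge2",(145+72/4,150),0)]:
    X=P(*uv,z); d=X-m; print(k,X[:2].round(4),"e",round(d@e,4),"n",round(d@n,4))
print("slide lip n", (l-m)@n)
E
```

```text
edge [0.49245001 0.14384802 0.        ] [ 0.70711349 -0.07153269  0.        ] 44.904441944271845
mouth [0.50339276 0.15099006 0.        ] [ 0.71467195 -0.06266447  0.        ] 0.30047821323275675
mouth mid [0.60038908 0.0355483  0.        ] n [0.70828511 0.70592648 0.        ]
S1 [0.4575 0.1007] e -0.147 n -0.0553
S2 [ 0.5478 -0.03  ] e 0.0094 n -0.0835
S3 [ 0.5829 -0.1248] e 0.1012 n -0.1256
S1left [0.437  0.1347] e -0.1856 n -0.0457
S1right [0.4862 0.0719] e -0.1064 n -0.0552
blk L [ 0.6905 -0.0922] e 0.1541 n -0.0264
blkLl [ 0.6578 -0.1309] e 0.1584 n -0.0768
frontedge [0.425  0.1417] e -0.199 n -0.0493
frontedge2 [0.3905 0.1032] e -0.1961 n -0.1009
slide lip n 0.012792350019243117
```

```bash
cat > en.py <<'E'
from h import *
from plan import plan
import sys
a=np.radians(44.7); n=np.array([np.cos(a),np.sin(a)]); e=np.array([n[1],-n[0]]); m=np.array([.6004,.0355])
def en(X): d=np.asarray(X)[:2]-m; return round(d@e,4),round(d@n,4)
if __name__=="__main__":
    s=readout.read_state(); print("now en",en(s["ee_pos"]))
    if len(sys.argv)>3:
        E,N,z,yaw=map(float,sys.argv[1:]); p=m+e*E+n*N; plan(p[0],p[1],z,yaw)
E
python3 en.py .004 -.155 .05 44.7
```

```text
now en (np.float64(0.0115), np.float64(-0.1096))
t 25.4 p [ 0.5305 -0.0498  0.3011] x [ 0.701 -0.713 -0.001] y [-0.002  0.    -1.   ] z [ 0.713  0.701 -0.001] F [-0.3  0.  -0.2] w 0.0393
delta tool [-0.007   0.2511 -0.0451] tool-y turn -0.21
```

Call:
arm_command(
  targets=[
    [[-0.001,0.03,-0.0065,0,0,0],[-0.001,0.03,-0.0065,0,0,0],[-0.001,0.03,-0.0065,0,0,0],[-0.001,0.03,-0.0065,0,0,0],[-0.001,0.03,-0.0065,0,0,0],[-0.001,0.03,-0.0065,0,0,0],[-0.001,0.03,-0.006,0,0,0],[0,0.025,0,0,0,0],[0,0.015,0,0,0,0],[0,0,0,0,0,0],[0,0,0,0,0,0]],
  ],
)

```text
time: 26.32
ee_pos: [0.4932, -0.0761, 0.0517]
eef_rot: [0.652, -0.274, 0.273, -0.652]
ft_force: [-0.1, 0.4, 0.9]
width: 0.0393
```

```bash
python3 en.py .004 -.155 .008 44.7; python3 - <<'E'
from h import *
C=cam("wrist"); cv2.imwrite("pics/w17.png",C[0])
E
```

```text
now en (np.float64(0.004), np.float64(-0.1547))
t 26.32 p [ 0.4932 -0.0761  0.0517] x [ 0.7   -0.714 -0.001] y [-0.002  0.    -1.   ] z [ 0.714  0.7   -0.001] F [-0.1  0.4  0.9] w 0.0393
delta tool [ 0.0001  0.0437 -0.0003] tool-y turn -0.27
```

View pics/w17.png

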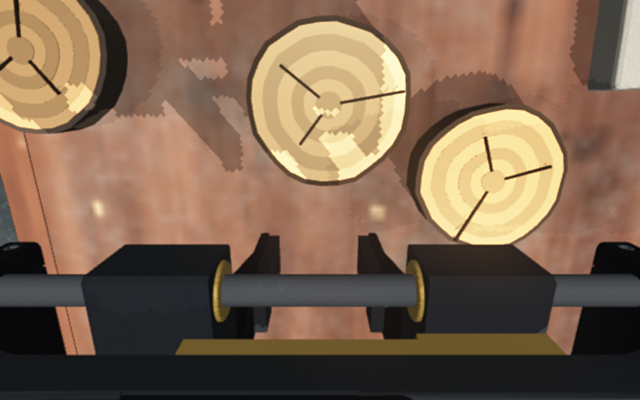

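Call:
arm_command(
  targets=[
    [[0,0.02,0,0,0,0],[0,0.015,0,0,0,0],[0,0.009,0,0,0,0],[0,0,0,0,0,0],[0,0,0,0,0,0],[0,0,0.01,0,0,0],[0,0,0.01,0,0,0],[0,0,0.01,0,0,0],[0,0,0.01,0,0,0]],
  ],
)

```text
time: 27.12
ee_pos: [0.5237, -0.0474, 0.0087]
eef_rot: [-0.652, 0.274, -0.275, 0.652]
ft_force: [-0.5, -0.4, 1.8]
width: 0.0392
```

```bash
python3 en.py .004 0 .008 44.7; python3 - <<'E'
from h import *
C=cam("wrist"); cv2.imwrite("pics/w18.png",C[0])
E
```

```text
now en (np.float64(0.005), np.float64(-0.1128))
t 27.12 p [ 0.5237 -0.0474  0.0087] x [ 0.699 -0.715  0.001] y [ 0.001 -0.    -1.   ] z [0.715 0.699 0.001] F [-0.5 -0.4  1.8] w 0.0392
delta tool [-0.0016  0.0008  0.1128] tool-y turn -0.33
```

View pics/w18.png

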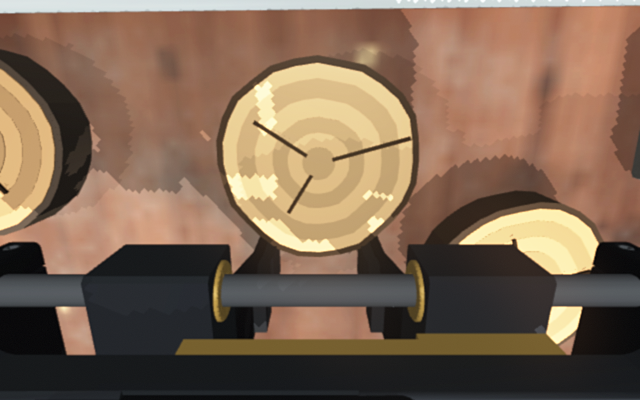

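Cradled between fingers; continue off the edge.

Call:
arm_command(
  targets=[
    [[0,0,0.01,0,0,0],[0,0,0.01,0,0,0],[0,0,0.01,0,0,0],[0,0,0.01,0,0,0],[0,0,0.01,0,0,0],[0,0,0.01,0,0,0],[0,0,0.01,0,0,0],[0,0,0.01,0,0,0],[0,0,0.01,0,0,0],[0,0,0.01,0,0,0],[0,0,0.01,0,0,0],[0,0,0.004,0,0,0]],
  ],
)

```text
time: 28.17
ee_pos: [0.605, 0.0334, 0.008]
eef_rot: [-0.651, 0.274, -0.274, 0.652]
ft_force: [0.0, 0.6, 0.7]
width: 0.039
```

```bash
python3 en.py .004 0 .008 44.7; python3 - <<'E'
from h import *
C=cam("wrist"); cv2.imwrite("pics/w19.png",C[0])
C=cam("side"); crop(C,190,80,260,190,3,"si19")
E
```

```text
now en (np.float64(0.0047), np.float64(0.0018))
t 28.17 p [0.605  0.0334 0.008 ] x [ 0.7   -0.714 -0.   ] y [ 0.001  0.001 -1.   ] z [0.714 0.7   0.001] F [0.  0.6 0.7] w 0.039
delta tool [-0.0007  0.     -0.0018] tool-y turn -0.27
```

View pics/w19.png

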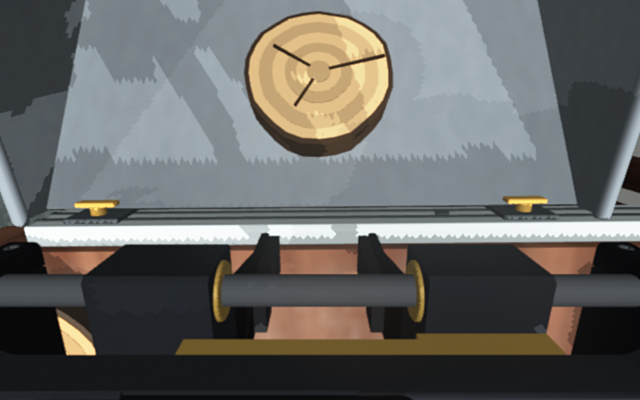

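View pics/si19.png

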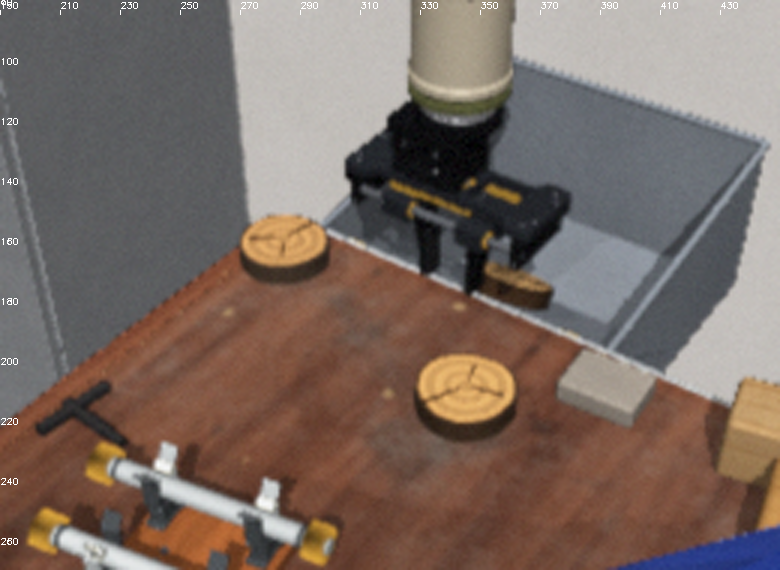

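Call:
arm_command(
  targets=[
    [[0,-0.03,0,0,0,0],[0,-0.04,0,0,0,0],[0,-0.04,0,0,0,0],[0,-0.03,-0.02,0,0,0],[0.015,-0.02,-0.03,0,0,0],[0.015,0,-0.03,0,0,0],[0.015,0,-0.03,0,0,0],[0.015,0,-0.03,0,0,0],[0.015,0,-0.03,0,0,0],[0.015,0,-0.03,0,0,0],[0.015,0,0,0,0,0],[0,0,0,0,0,0]],
  ],
)

```text
time: 29.27
ee_pos: [0.5336, -0.1879, 0.168]
eef_rot: [0.651, -0.276, 0.277, -0.65]
ft_force: [-0.1, 0.9, 0.1]
width: 0.0392
```

Call:
arm_command(
  targets=[
    [[0,0,0,0,-7,0],[0,0,0,0,-7,0],[0,0,0,0,-2.4,0],[0,0,0,0,0,0],[0,0,0,0,0,0]],
  ],
)

```text
time: 29.68
ee_pos: [0.5341, -0.1829, 0.168]
eef_rot: [-0.684, 0.179, -0.179, 0.684]
ft_force: [0.1, 0.3, 0.3]
width: 0.0393
```

```bash
python3 en.py .1236 -.2025 .05 60.7; python3 - <<'E'
from h import *
import pickle
C=cam("wrist"); cv2.imwrite("pics/w20.png",C[0]);pickle.dump(C,open("w20.pkl","wb"))
E
```

```text
now en (np.float64(0.1086), np.float64(-0.2008))
t 29.68 p [ 0.5341 -0.1829  0.168 ] x [ 0.872 -0.49  -0.   ] y [-0.  0. -1.] z [0.49  0.872 0.   ] F [0.1 0.3 0.3] w 0.0393
delta tool [ 0.0139  0.118  -0.0058] tool-y turn -0.03
```

View pics/w20.png

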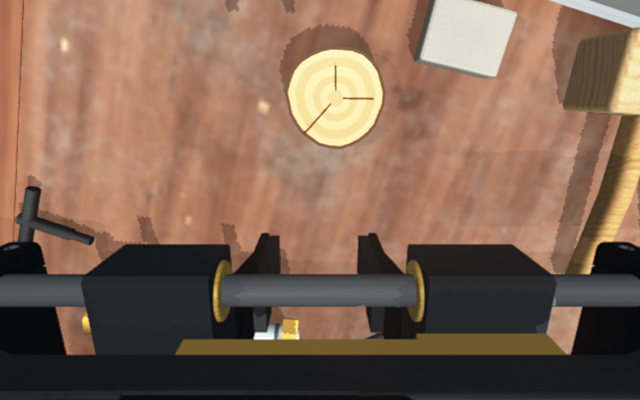

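```bash
python3 - <<'E'
from h import *
from en import en
import pickle
C=pickle.load(open("w20.pkl","rb")); X=pix2z(C,(336,98),.022); print(X,en(X))
s,R=st(); print(R.T@(X-s["ee_pos"]))
E
```

```text
[ 0.5832381  -0.12505972  0.022     ] (np.float64(0.1021), np.float64(-0.1251))
t 29.73 p [ 0.5341 -0.1831  0.168 ] x [ 0.872 -0.49  -0.   ] y [-0.  0. -1.] z [0.49  0.872 0.   ] F [0.6 0.1 0.6] w 0.039
[0.01440335 0.14599776 0.07463074]
```

Call:
arm_command(
  targets=[
    [[0.0144,0.03,-0.006,0,0,0],[0,0.03,0,0,0,0],[0,0.03,0,0,0,0],[0,0.03,0,0,0,0],[0,0.025,0,0,0,0],[0,0.01,0,0,0,0],[0,0.005,0,0,0,0],[0,0,0,0,0,0],[0,0,0,0,0,0]],
  ],
)

```text
time: 30.48
ee_pos: [0.5449, -0.1959, 0.0094]
eef_rot: [0.684, -0.178, 0.179, -0.684]
ft_force: [-1.3, -1.2, 0.1]
width: 0.039
```

Call:
arm_command(
  targets=[
    [[0,0,0.01,0,0,0],[0,0,0.01,0,0,0],[0,0,0.01,0,0,0],[0,0,0.01,0,0,0],[0,0,0.01,0,0,0],[0,0,0.01,0,0,0],[0,0,0.01,0,0,0],[0,0,0.01,0,0,0]],
  ],
)

```text
time: 31.15
ee_pos: [0.5835, -0.1251, 0.0081]
eef_rot: [0.684, -0.178, 0.179, -0.684]
ft_force: [-0.7, -2.1, 1.3]
width: 0.0389
```

```bash
python3 en.py .065 0 .008 60.7; python3 - <<'E'
from h import *
import pickle
C=cam("wrist"); cv2.imwrite("pics/w21.png",C[0]);
E
```

```text
now en (np.float64(0.1022), np.float64(-0.125))
t 31.15 p [ 0.5835 -0.1251  0.0081] x [ 0.873 -0.488  0.   ] y [ 0. -0. -1.] z [ 0.488  0.873 -0.   ] F [-0.7 -2.1  1.3] w 0.0389
delta tool [-1.200e-03  1.000e-04  1.304e-01] tool-y turn 0.06
```

View pics/w21.png

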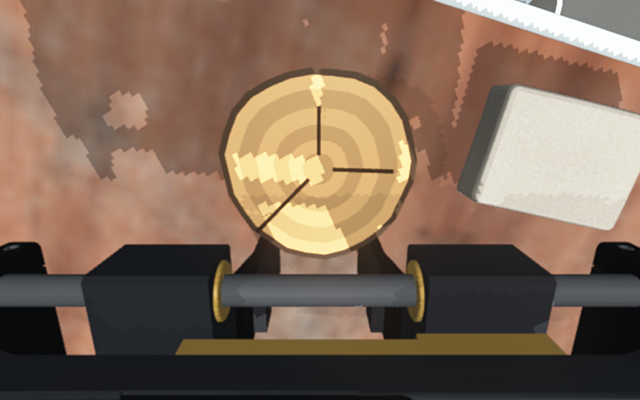

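Call:
arm_command(
  targets=[
    [[0,0,0.011,0,0,0],[0,0,0.011,0,0,0],[0,0,0.011,0,0,0],[0,0,0.011,0,0,0],[0,0,0.011,0,0,0],[0,0,0.011,0,0,0],[0,0,0.011,0,0,0],[0,0,0.011,0,0,0],[0,0,0.011,0,0,0],[0,0,0.011,0,0,0],[0,0,0.011,0,0,0],[0,0,0.011,0,0,0]],
  ],
)

```text
time: 32.2
ee_pos: [0.648, -0.0096, 0.008]
eef_rot: [-0.684, 0.178, -0.178, 0.684]
ft_force: [-0.2, 0.2, 0.6]
width: 0.0394
```

Call:
arm_command(
  targets=[
    [[0,-0.03,0,0,0,0],[0,-0.04,0,0,0,0],[0,-0.04,0,0,0,0],[0,-0.04,0,0,0,0],[0,-0.04,0,0,0,0],[0,0,0,0,0,0],[0,0,0,0,0,0]],
  ],
)

```text
time: 32.78
ee_pos: [0.6492, -0.01, 0.2012]
eef_rot: [-0.684, 0.177, -0.18, 0.685]
ft_force: [0.1, -0.3, -1.4]
width: 0.0392
```

```bash
python3 en.py .065 0 .008 60.7; python3 - <<'E'
from h import *
import pickle
C=cam("wrist"); cv2.imwrite("pics/w22.png",C[0]);
C=cam("side"); crop(C,190,80,260,190,3,"si22")
E
```

```text
now en (np.float64(0.0666), np.float64(0.0026))
t 32.78 p [ 0.6492 -0.01    0.2012] x [ 0.873 -0.488  0.005] y [ 0.006  0.    -1.   ] z [0.488 0.873 0.003] F [ 0.1 -0.3 -1.4] w 0.0392
delta tool [-0.0032  0.1932 -0.0026] tool-y turn 0.06
```

View pics/w22.png

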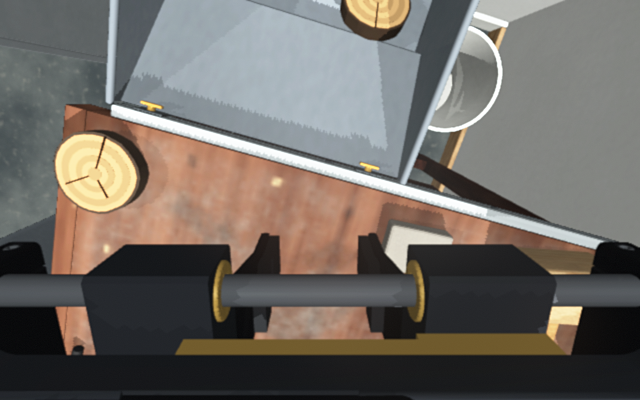

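View pics/si22.png

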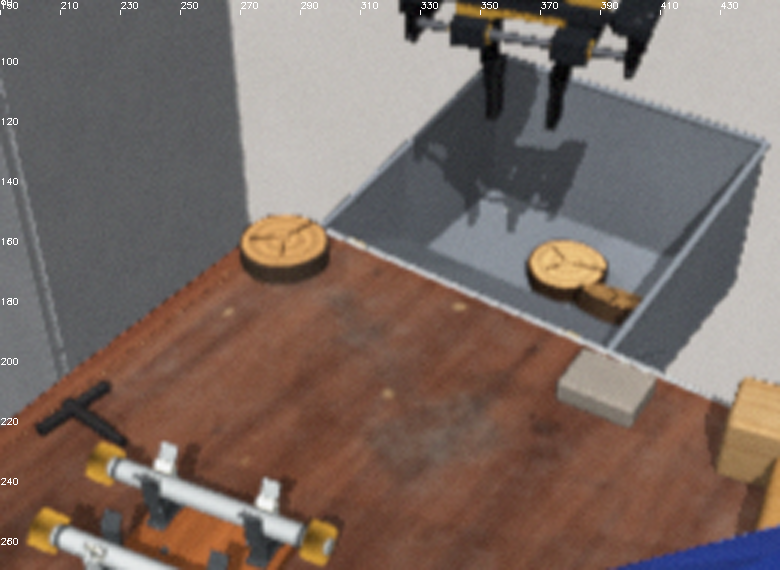

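```bash
python3 - <<'E'
from h import *
from en import en
C=cam("wrist"); X=pix2z(C,(96,174),.022); print(X,en(X))
C=cam("side"); X=pix2z(C,(190+285/3,80+241/3),.022); print(X,en(X))
print(readout.read_state()["joint_positions"])
E
python3 en.py -.215 -.056 .16 134.7
```

```text
[0.45634339 0.09901593 0.022     ] (np.float64(-0.1465), np.float64(-0.0577))
[0.46199184 0.09838758 0.022     ] (np.float64(-0.1421), np.float64(-0.0541))
[ 0.14831625  0.41054255 -0.2716364   1.42018751  0.11028543  1.32848536
 -0.63887175]
now en (np.float64(0.0654), np.float64(0.0005))
t 32.98 p [ 0.6468 -0.0106  0.1963] x [ 0.873 -0.488 -0.002] y [-0.003 -0.    -1.   ] z [ 0.488  0.873 -0.001] F [-0.8 -0.7 -0.8] w 0.0389
delta tool [-0.285   0.0369  0.0233] tool-y turn -73.94
```

Call:
arm_command(
  targets=[
    [[-0.0285,0.003,0.0023,0,0,0],[-0.0285,0.003,0.0023,0,0,0],[-0.0285,0.003,0.0023,0,0,0],[-0.0285,0.003,0.0023,0,0,0],[-0.0285,0.003,0.0023,0,0,0],[-0.0285,0.003,0.0023,0,0,0],[-0.0285,0.003,0.0023,0,0,0],[-0.0285,0.003,0.0023,0,0,0],[-0.0285,0.003,0.0023,0,0,0],[-0.0285,0.003,0.0023,0,0,0]],
  ],
)

```text
time: 33.82
ee_pos: [0.4082, 0.1489, 0.1668]
eef_rot: [0.685, -0.179, 0.178, -0.684]
ft_force: [0.7, 0.1, -0.6]
width: 0.0389
```

Call:
arm_command(
  targets=[
    [[0,0,0,0,-7,0],[0,0,0,0,-7,0],[0,0,0,0,-7,0],[0,0,0,0,-7,0],[0,0,0,0,-7,0],[0,0,0,0,-7,0],[0,0,0,0,-7,0],[0,0,0,0,-7,0],[0,0,0,0,-7,0],[0,0,0,0,-7,0],[0,0,0,0,-4,0],[0,0,0,0,0,0]],
  ],
)

```text
time: 34.82
ee_pos: [0.4094, 0.1483, 0.167]
eef_rot: [-0.653, -0.27, 0.271, 0.653]
ft_force: [0.1, 0.6, -0.2]
width: 0.0393
```

```bash
python3 en.py -.215 -.056 .008 134.7; python3 - <<'E'
from h import *
C=cam("wrist"); cv2.imwrite("pics/w23.png",C[0]);
C=cam("side"); crop(C,190,80,260,190,3,"si23"); C=cam("scene"); crop(C,180,120,260,190,3,"sc23")
E
```

```text
now en (np.float64(-0.2145), np.float64(-0.0564))
t 34.82 p [0.4094 0.1483 0.167 ] x [ 0.708  0.706 -0.002] y [-0.002 -0.001 -1.   ] z [-0.706  0.708  0.001] F [ 0.1  0.6 -0.2] w 0.0393
delta tool [0.0006 0.159  0.0003] tool-y turn 0.25
```

View pics/w23.png

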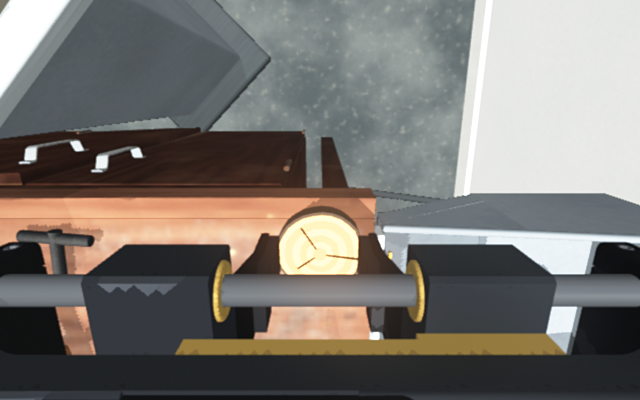

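View pics/sc23.png

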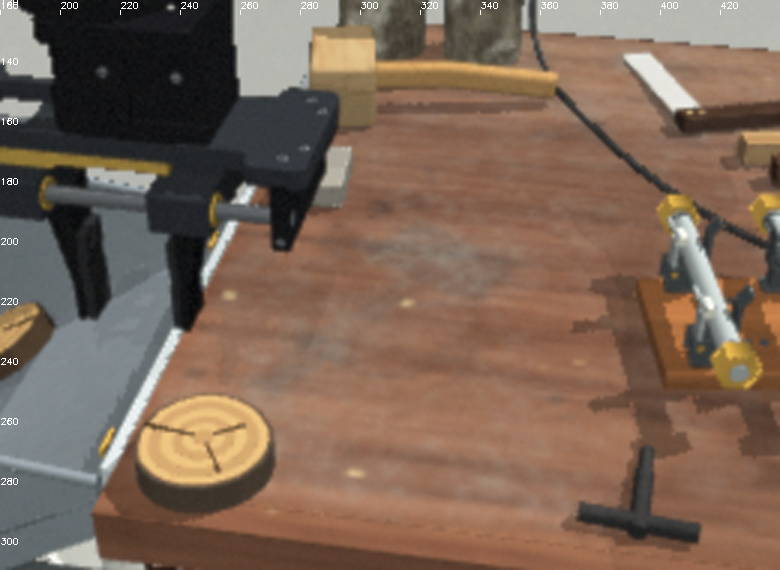

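View pics/si23.png

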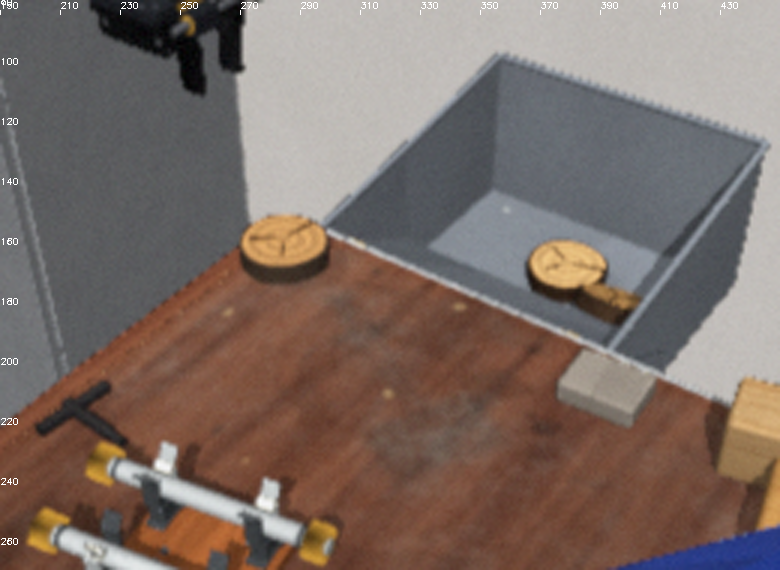

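Call:
arm_command(
  targets=[
    [[0,0.03,0,0,0,0],[0,0.03,0,0,0,0],[0,0.03,0,0,0,0],[0,0.03,0,0,0,0],[0,0.02,0,0,0,0],[0,0.01,0,0,0,0],[0,0.008,0,0,0,0],[0,0,0,0,0,0],[0,0,0,0,0,0]],
  ],
)

```text
time: 35.72
ee_pos: [0.4105, 0.1487, 0.0107]
eef_rot: [0.654, 0.269, -0.269, -0.654]
ft_force: [1.0, 0.3, 0.7]
width: 0.0392
```

Call:
arm_command(
  targets=[
    [[0,0,-0.01,0,0,0],[0,0,-0.01,0,0,0],[0,0,-0.01,0,0,0],[0,0,-0.01,0,0,0],[0,0,-0.01,0,0,0]],
  ],
)

```text
time: 36.13
ee_pos: [0.4464, 0.112, 0.0104]
eef_rot: [0.654, 0.269, -0.269, -0.654]
ft_force: [-1.2, 0.9, 1.7]
width: 0.0394
```

```bash
python3 en.py -.1 -.056 .008 134.7; python3 - <<'E'
from h import *
C=cam("side"); crop(C,190,80,260,190,3,"si24"); C=cam("scene"); crop(C,180,120,260,190,3,"sc24")
E
```

```text
now en (np.float64(-0.1627), np.float64(-0.0556))
t 36.13 p [0.4464 0.112  0.0104] x [0.711 0.703 0.001] y [ 0.001  0.    -1.   ] z [-0.703  0.711 -0.   ] F [-1.2  0.9  1.7] w 0.0394
delta tool [-0.0004  0.0025 -0.0627] tool-y turn 0.01
```

View pics/sc24.png

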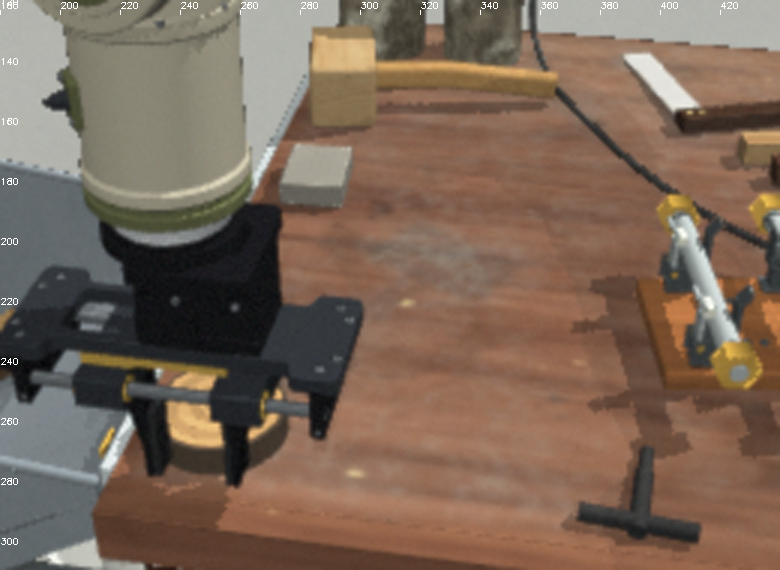

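View pics/si24.png

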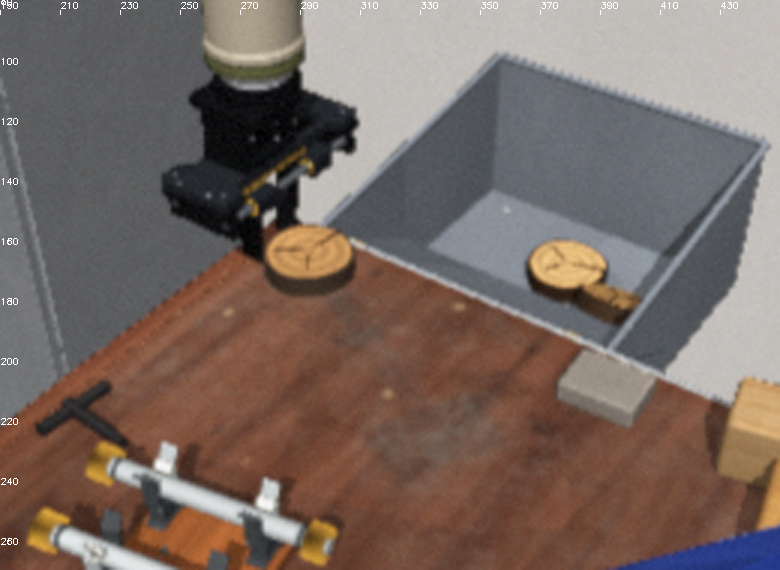

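Call:
arm_command(
  targets=[
    [[0,0,-0.01,0,0,0],[0,0,-0.01,0,0,0],[0,0,-0.01,0,0,0],[0,0,-0.01,0,0,0],[0,0,-0.01,0,0,0],[0,0,-0.01,0,0,0],[0,0,-0.01,0,0,0],[0,0,-0.005,0,0,0],[0,0,0,0,0,0]],
  ],
)

```text
time: 36.98
ee_pos: [0.4989, 0.0586, 0.01]
eef_rot: [0.654, 0.269, -0.269, -0.654]
ft_force: [-0.1, 0.5, -0.5]
width: 0.0392
```

Call:
arm_command(
  targets=[
    [[0,0,0.015,0,0,0],[0,-0.03,0,0,0,0],[0,-0.04,0,0,0,0],[-0.02,-0.04,0,0,0,0],[-0.02,-0.04,0,0,0,0],[-0.025,0,-0.01,0,0,0],[-0.025,0,-0.01,0,0,0],[-0.025,0,-0.01,0,0,0],[-0.02,0,-0.02,0,0,0],[0,0,0,0,0,0]],
  ],
)

```text
time: 37.82
ee_pos: [0.4274, -0.0621, 0.1545]
eef_rot: [0.655, 0.267, -0.268, -0.654]
ft_force: [0.5, 0.2, -0.6]
width: 0.0391
```

Call:
arm_command(
  targets=[
    [[0,0,0,0,7,0],[0,0,0,0,7,0],[0,0,0,0,7,0],[0,0,0,0,7,0],[0,0,0,0,7,0],[0,0,0,0,7,0],[0,0,0,0,7,0],[0,0,0,0,7,0],[0,0,0,0,7,0],[0,0,0,0,7,0],[0,0,0,0,7,0],[0,0,0,0,7,0]],
  ],
)

```text
time: 38.82
ee_pos: [0.4283, -0.0568, 0.1543]
eef_rot: [0.666, -0.239, 0.239, -0.665]
ft_force: [-0.1, -0.4, -0.3]
width: 0.0394
```

Call:
arm_command(
  targets=[
    [[0,0,0,0,6,0],[0,0,0,0,0,0],[0,0,0,0,0,0]],
  ],
)

```text
time: 39.07
ee_pos: [0.4284, -0.0573, 0.1544]
eef_rot: [0.653, -0.271, 0.27, -0.653]
ft_force: [0.2, -0.3, -0.3]
width: 0.0394
```

```bash
python3 en.py -.04 -.155 .008 44.7; python3 - <<'E'
from h import *
import pickle
C=cam("wrist"); cv2.imwrite("pics/w25.png",C[0]);pickle.dump(C,open("w25.pkl","wb"))
E
```

```text
now en (np.float64(-0.055), np.float64(-0.1875))
t 39.07 p [ 0.4284 -0.0573  0.1544] x [ 0.707 -0.707 -0.   ] y [-0. -0. -1.] z [ 0.707  0.707 -0.   ] F [ 0.2 -0.3 -0.3] w 0.0394
delta tool [0.0152 0.1464 0.0324] tool-y turn 0.31
```

View pics/w25.png

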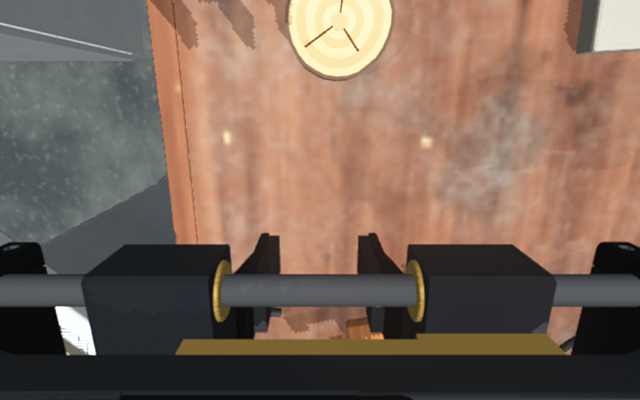

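```bash
python3 - <<'E'
from h import *
from en import en
import pickle
C=pickle.load(open("w25.pkl","rb")); X=pix2z(C,(340,21),.022); s,R=st(); print(X,en(X),R.T@(X-s["ee_pos"]))
E
```

```text
t 39.12 p [ 0.4285 -0.0575  0.1544] x [ 0.707 -0.707 -0.   ] y [-0. -0. -1.] z [ 0.707  0.707 -0.   ] F [0.3 0.6 0.5] w 0.0393
[0.53267338 0.02401376 0.022     ] (np.float64(-0.0395), np.float64(-0.0562)) [0.01613142 0.13242321 0.13130513]
```

Shift x +16 mm, z +50 mm, down 146 mm, then push 135 mm.

Call:
arm_command(
  targets=[
    [[0.008,0.02,0.025,0,0,0],[0.008,0.03,0.025,0,0,0],[0,0.03,0,0,0,0],[0,0.03,0,0,0,0],[0,0.02,0,0,0,0],[0,0.01,0,0,0,0],[0,0.006,0,0,0,0],[0,0,0,0,0,0],[0,0,0,0,0,0]],
  ],
)

```text
time: 39.87
ee_pos: [0.4762, -0.0343, 0.0095]
eef_rot: [-0.653, 0.271, -0.272, 0.653]
ft_force: [0.3, 0.7, -0.1]
width: 0.0391
```

Call:
arm_command(
  targets=[
    [[0,0,0.01,0,0,0],[0,0,0.01,0,0,0],[0,0,0.01,0,0,0],[0,0,0.01,0,0,0],[0,0,0.01,0,0,0],[0,0,0.01,0,0,0],[0,0,0.01,0,0,0]],
  ],
)

```text
time: 40.45
ee_pos: [0.526, 0.0157, 0.0086]
eef_rot: [0.653, -0.272, 0.272, -0.653]
ft_force: [-0.9, -1.9, 1.4]
width: 0.0392
```

```bash
python3 en.py -.04 0.002 .008 44.7; python3 - <<'E'
from h import *
C=cam("wrist"); cv2.imwrite("pics/w26.png",C[0])
E
```

```text
now en (np.float64(-0.0383), np.float64(-0.0669))
t 40.45 p [0.526  0.0157 0.0086] x [ 0.704 -0.71   0.   ] y [-0. -0. -1.] z [ 0.71   0.704 -0.   ] F [-0.9 -1.9  1.4] w 0.0392
delta tool [-0.0017  0.0006  0.0689] tool-y turn 0.06
```

View pics/w26.png

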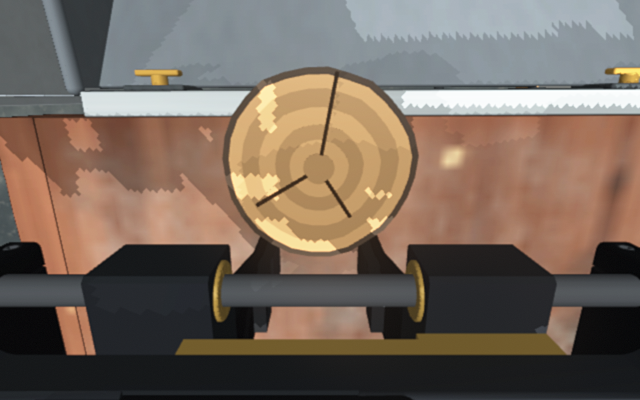

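Call:
arm_command(
  targets=[
    [[0,0,0.011,0,0,0],[0,0,0.011,0,0,0],[0,0,0.011,0,0,0],[0,0,0.011,0,0,0],[0,0,0.011,0,0,0],[0,0,0.011,0,0,0],[0,0,0.006,0,0,0],[0,0,0,0,0,0],[0,0,0,0,0,0]],
  ],
)

```text
time: 41.25
ee_pos: [0.5763, 0.0658, 0.0084]
eef_rot: [0.653, -0.272, 0.272, -0.653]
ft_force: [0.2, -0.1, -0.6]
width: 0.0392
```

Call:
arm_command(
  targets=[
    [[0,-0.03,0,0,0,0],[0,-0.04,0,0,0,0],[0,-0.04,0,0,0,0],[0,-0.04,-0.02,0,0,0],[0,-0.04,-0.03,0,0,0],[0,-0.04,-0.03,0,0,0],[0,-0.03,-0.03,0,0,0],[0,0,-0.02,0,0,0],[0,0,0,0,0,0],[0,0,0,0,0,0]],
  ],
)

```text
time: 42.08
ee_pos: [0.4919, -0.0187, 0.2523]
eef_rot: [0.652, -0.272, 0.273, -0.652]
ft_force: [-0.0, 0.9, -0.0]
width: 0.0389
```

```bash
python3 - <<'E'
from h import *
st()
C=cam("wrist"); cv2.imwrite("pics/w27.png",C[0])
C=cam("side"); crop(C,190,80,260,190,3,"si27"); cv2.imwrite("pics/si27f.png",C[0]); C=cam("scene"); cv2.imwrite("pics/sc27.png",C[0])
E
```

```text
t 42.08 p [ 0.4919 -0.0187  0.2523] x [ 0.702 -0.712  0.001] y [ 0.001 -0.001 -1.   ] z [0.712 0.702 0.   ] F [-0.   0.9 -0. ] w 0.0389
```

View pics/w27.png

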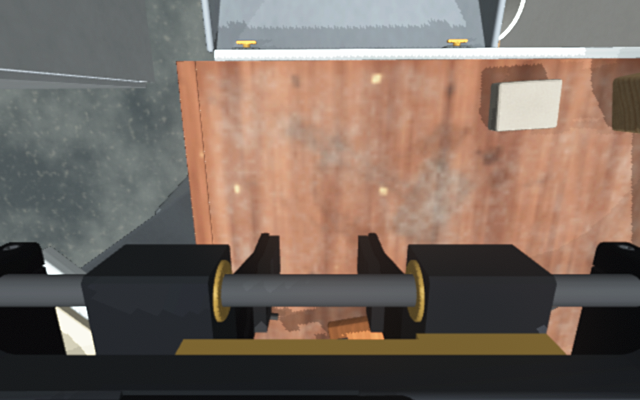

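View pics/si27.png

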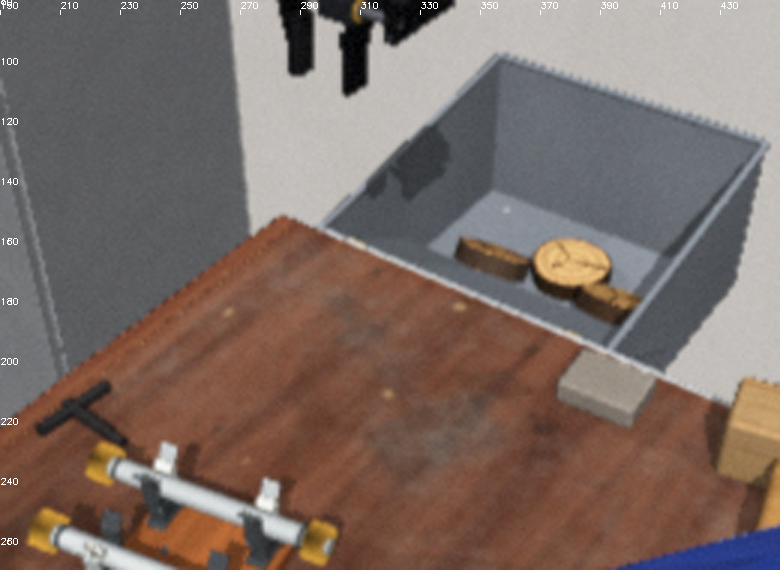

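View pics/sc27.png

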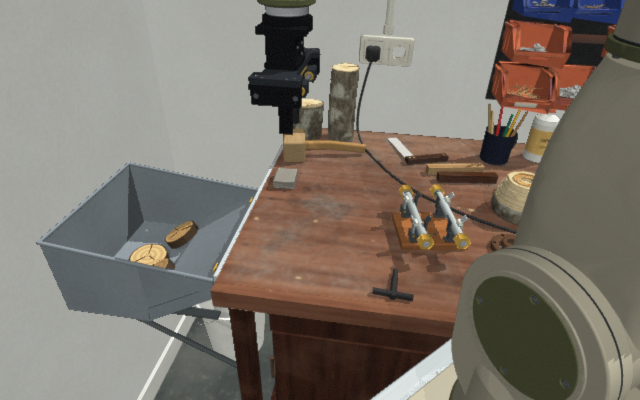

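```bash
python3 - <<'E'
from h import *
from en import en
C=cam("scene"); D=cam("side"); st()
crop(C,40,150,240,160,3,"sc28"); crop(D,290,90,160,110,5,"si28")
for a,b in [((182,234),(354,166)),((149,255),(381,168))]:
    X=tri([C,D],[a,b]); print(X,en(X),proj(C,X),proj(D,X))
for nn in (.16,.35):
  for ee in (-.16,.16):
    from en import m,e,n
    X=[*(m+e*ee+n*nn),-.15]; print(nn,ee,proj(C,X),proj(D,X))
E
```

```text
t 42.33 p [ 0.4925 -0.0168  0.2512] x [ 0.705 -0.709 -0.001] y [-0.001  0.    -1.   ] z [ 0.709  0.705 -0.001] F [ 0.  -0.4  0.2] w 0.0397
[ 0.68099478  0.13980033 -0.04378862] (np.float64(-0.0174), np.float64(0.1307)) [186.13851805 238.27832517] [356.38076374 162.41416351]
[ 0.78560815  0.20719192 -0.1317917 ] (np.float64(0.0082), np.float64(0.2524)) [148.56314294 254.53362095] [380.74159321 168.38286132]
0.16 -0.16 [151.74870497 319.25237293] [323.48961864 168.55241944]
0.16 0.16 [209.50477514 227.21124091] [408.70469883 205.71559243]
0.35 -0.16 [ 68.17142992 307.16107381] [353.24912775 142.79358046]
0.35 0.16 [144.1751345  219.76986037] [434.3639594  174.30981886]
```

View pics/sc28.png

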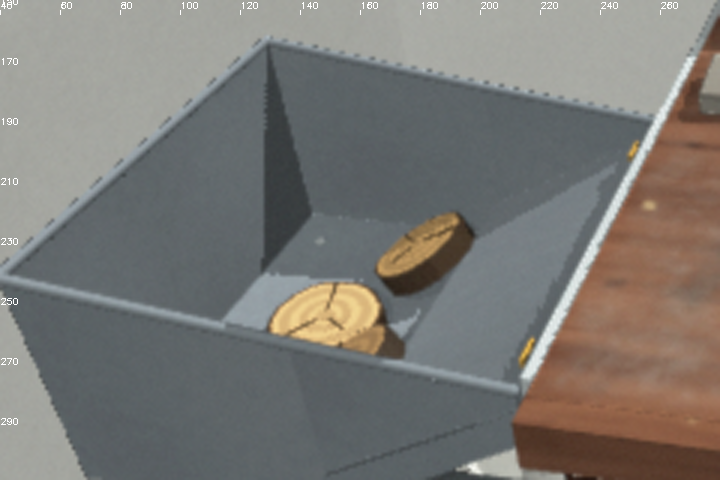

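View pics/si28.png

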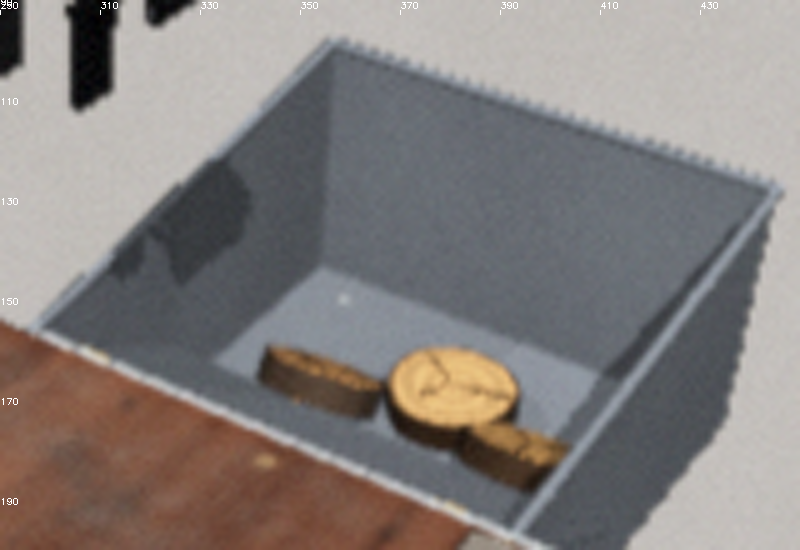

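View pics/si27f.png

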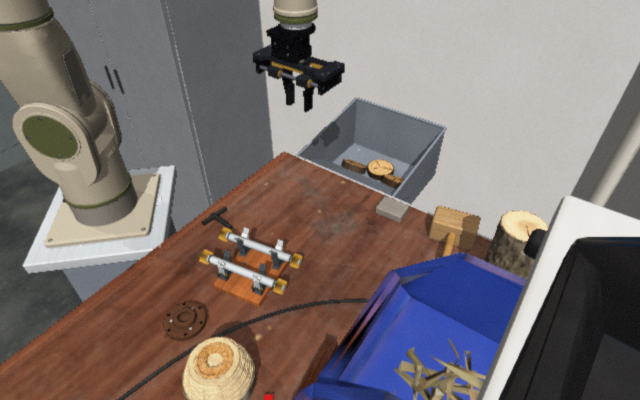

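```bash
python3 - <<'E'
from h import *
from en import en
C=cam("scene"); D=cam("side")
for a,b in [((181,234),(391,180)),((166,263),(353,166)),((149,255),(381,168))]:
    X=tri([C,D],[a,b]); print(X,en(X),proj(C,X)-a,proj(D,X)-b)
E
```

```text
[ 0.79253057  0.12056624 -0.11264264] (np.float64(0.0747), np.float64(0.1964)) [0.0661003  0.07148456] [ 0.04388944 -0.06364411]
[ 0.68615347  0.19132682 -0.09529173] (np.float64(-0.0504), np.float64(0.1706)) [0.51501153 0.53228206] [ 0.2941534  -0.41847447]
[ 0.78560815  0.20719192 -0.1317917 ] (np.float64(0.0082), np.float64(0.2524)) [-0.43685706 -0.46637905] [-0.25840679  0.38286132]
```

Call:
arm_command(
  targets=[
    [[0,0,0,0,0,0],[0,0,0,0,0,0],[0,0,0,0,0,0],[0,0,0,0,0,0],[0,0,0,0,0,0],[0,0,0,0,0,0],[0,0,0,0,0,0],[0,0,0,0,0,0],[0,0,0,0,0,0],[0,0,0,0,0,0],[0,0,0,0,0,0],[0,0,0,0,0,0]],
  ],
)

```text
time: 43.43
ee_pos: [0.4925, -0.0176, 0.252]
eef_rot: [0.653, -0.272, 0.272, -0.653]
ft_force: [0.3, -0.2, -0.9]
width: 0.0394
```

```bash
python3 - <<'E'
from h import *
D=cam("side"); crop(D,290,90,160,110,5,"si29"); C=cam("scene"); crop(C,370,140,130,120,6,"sc29")
old=cv2.imread("pics/si28.png"); new=cv2.imread("pics/si29.png"); d=cv2.absdiff(old,new).max(2); print((d[240:420,240:600]>50).sum())
E
```

```text
0
```

View pics/si29.png

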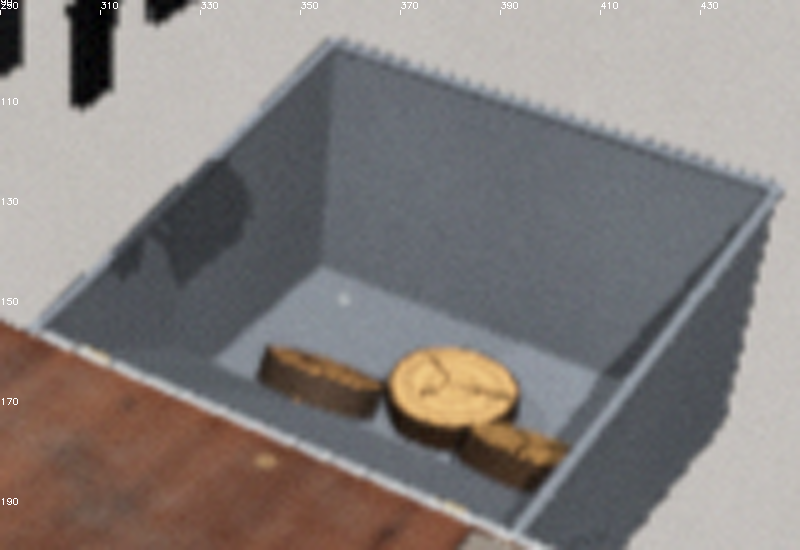

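View pics/sc29.png

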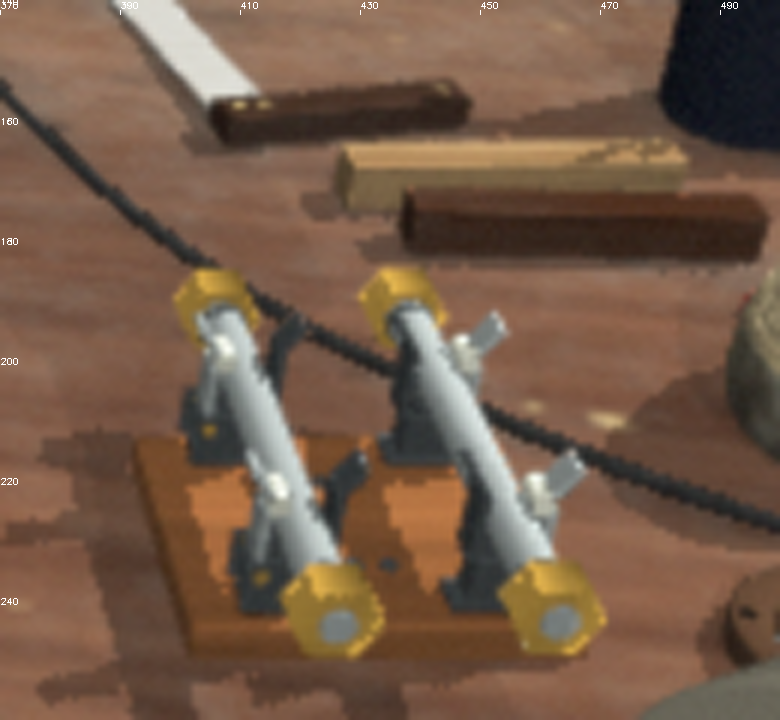

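Nothing has moved since the last picture. Both bars sit home under the rollers, and the three slices lie in the bin around side-camera pixels (353,166), (381,168) and (391,180). Handing in.

```bash
python3 -c "
from bench import r
print(r.close_job())"
```

```text
the job is handed in; nothing more can be done
None
```

The job is handed in. Both tommy bars are put away, and the three waste slices I could see are in the catch bin. I saw no fourth slice in any view.

- **Bars:** I pressed each bar into its own place in the rack before touching the slices. Both bottomed out, with 39 N and 23 N of reaction at the wrist. The last pictures show them level, with the white rollers over them.
- **Slices:** I slid the 80, 84 and 88 mm slices off the bench end between the half-open fingers. The one at the front corner I first moved sideways, into line with the chute.
- **Last checks:** The bench is clear. The sanding block, T-shaped key, mallet and the rest look to be where they started. Nothing in the bin moved over the last 1.3 s, and the gripper was clear of everything at about 250 mm up. It finished at about 43.5 s of the 192 s, with no slip of the grip and no knocked slice noticed.
- **Not ideal:** One slice lies flat on the bin floor. The other two came to rest tilted at the foot of the slide, with their centres about 170 and 196 mm out from the bench edge and about 95–113 mm below the bench top. I left them as they were.
- **Where measurements disagreed:** The fixed cameras and the wrist camera differed by 4–8 mm in places. I placed the rack and the slices from the wrist camera.

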